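Set up cardboard tubes for piercing: cradle, chock and jack

TASK

Get the black cardboard tubes ready for piercing: lay every tube from the blue rack in a bay of the plywood cradle, one to a bay, centred lengthwise across both bearers, and set one wooden chock snugly along the side of each tube away from its fixed stop, straddling the jack with a foot on each bearer. When all the tubes are chocked, turn the yellow knob to raise the jack until its platform just touches the undersides of all the tubes without lifting them out of their notches. Put back anything that gets knocked out of place, and leave the glue, tape and paint alone; a spare chock may stay on its board.

Things in the scene. Friction and masses are not known exactly. Their poses are not given: they have to be found in the camera images.
- cradle: Fixed plywood tube cradle, 200 (x) by 290 mm (y). Origin: centre of its underside on the table; z up. Two bearers along y, 50 mm wide, centred at x = -75 and +75 mm, flat tops (the bed) 75 mm above the table, with three bays across both at y = +110, +15, -80 mm. Between them the screw jack; its knob in front at x = -175, y = 0, on a grey column 56 by 66 mm, 72 mm high.
- jack_platform: Aluminium platform between the bearers, 88 (x) by 270 mm (y), level. Origin: centre of its top. It moves only straight up and down by the knob, 3.2 mm per radian, and stays where left. Its top is 62 mm above the table when right down; seated tubes have their undersides 79 mm above the table; going on beyond lifts the tubes.
- jack_knob (a joint): Angle of the jack knob (rad), 0 right down to 8.6. It grows, and the platform rises, when the knob is turned clockwise as seen from above. Friction about 0.06 N m. It starts somewhere from 0 to 1.8.
- knob_grip (a point): Grip point on the knob's upright axis: yellow round fluted knob, 44 mm diameter, 40 mm tall, its foot 81 mm and its top 121 mm above the table; this point is 105 mm above the table. Grip it across the diameter from above, at any yaw.
- rack: Fixed blue tube rack, 200 (x) by 210 mm (y), where the tubes start, lying along its x in V notches at y = -70, 0, +70 mm, tube axes 47 mm above the table. Base board 10 mm high; two notched rails 30 mm wide at x = -70 and +70 mm. Origin: centre of its underside.
- board: Fixed green flat board, 220 by 220 mm, 4 mm thick, where the chocks start. Origin: centre of its underside.
- bay0 (a point): Bay 0 of the cradle: the point where the middle of a tube's axis lies when the tube is seated in this bay (98 mm above the table). Axes as the cradle's. A shallow V notch in both bearers for one tube along x. Fixed upright stops, 30 mm high, stand on the bearers 23 to 29 mm to its +y side; on its -y side is flat bed for one chock.
- seat0 (a point): Chock place of bay 0: on the bed, 35 mm to the -y side of bay 0; the origin of a chock lies here, or up to about 5 mm further to -y, when it is snug against the tube in bay 0. Axes as the cradle's.
- bay1 (a point): Bay 1 of the cradle: the point where the middle of a tube's axis lies when the tube is seated in this bay (98 mm above the table). Axes as the cradle's. A shallow V notch in both bearers for one tube along x. Fixed upright stops, 30 mm high, stand on the bearers 23 to 29 mm to its +y side; on its -y side is flat bed for one chock.
- seat1 (a point): Chock place of bay 1: on the bed, 35 mm to the -y side of bay 1; the origin of a chock lies here, or up to about 5 mm further to -y, when it is snug against the tube in bay 1. Axes as the cradle's.
- bay2 (a point): Bay 2 of the cradle: the point where the middle of a tube's axis lies when the tube is seated in this bay (98 mm above the table). Axes as the cradle's. A shallow V notch in both bearers for one tube along x. Fixed upright stops, 30 mm high, stand on the bearers 23 to 29 mm to its +y side; on its -y side is flat bed for one chock.
- seat2 (a point): Chock place of bay 2: on the bed, 35 mm to the -y side of bay 2; the origin of a chock lies here, or up to about 5 mm further to -y, when it is snug against the tube in bay 2. Axes as the cradle's.
- tube0: Black cardboard tube, 38 mm diameter, 200 mm long, about 0.15 kg, tan ends. Origin: middle of its axis; x along the tube (either way round). Two or three tubes are present.
- tube1: Black cardboard tube, 38 mm diameter, 200 mm long, about 0.15 kg, tan ends. Origin: middle of its axis; x along the tube (either way round). Two or three tubes are present.
- tube2: Black cardboard tube, 38 mm diameter, 200 mm long, about 0.15 kg, tan ends. Origin: middle of its axis; x along the tube (either way round). Two or three tubes are present.
- chock0: Wooden chock, 180 mm along x, alike either way round, 0.2 kg: bar 28 mm wide, 10 to 22 mm high; two heavy steel feet 32 wide, 30 long, 10 high at x = -75, +75; orange fin in the middle to hold it by, 36 (x) by 14 mm (y), 22 to 55 mm high. Origin: centre, level with the soles; z up. In place, a foot stands on each bearer, parallel to the tube; snug when its centre line is 33 to 40 mm to the -y side of the tube's axis.
- chock1: Wooden chock, 180 mm along x, alike either way round, 0.2 kg: bar 28 mm wide, 10 to 22 mm high; two heavy steel feet 32 wide, 30 long, 10 high at x = -75, +75; orange fin in the middle to hold it by, 36 (x) by 14 mm (y), 22 to 55 mm high. Origin: centre, level with the soles; z up. In place, a foot stands on each bearer, parallel to the tube; snug when its centre line is 33 to 40 mm to the -y side of the tube's axis.
- chock2: Wooden chock, 180 mm along x, alike either way round, 0.2 kg: bar 28 mm wide, 10 to 22 mm high; two heavy steel feet 32 wide, 30 long, 10 high at x = -75, +75; orange fin in the middle to hold it by, 36 (x) by 14 mm (y), 22 to 55 mm high. Origin: centre, level with the soles; z up. In place, a foot stands on each bearer, parallel to the tube; snug when its centre line is 33 to 40 mm to the -y side of the tube's axis.
- glue: White glue bottle, 60 mm diameter, 150 mm tall: leave alone. Origin: centre of its underside.
- tape: Yellow tape roll, 100 mm diameter, 30 mm high: leave alone. Origin: centre of its underside.
- paint: Steel paint can, 80 mm diameter, 90 mm tall: leave alone. Origin: centre of its underside.
There are look-alikes about, which are no part of the job. What is shaped like the chock2 but green is not meant.

How it is judged:
On the way, in this order (a step that is already met when the one before it is completed fails the run):
1. every tube lies in a bay of its own with a chock beside it (z of tube0 in the frame of cradle between 0.0955 and 0.1015 m and angle between the x axis of each of tube0, tube1, tube2 and the x axis of cradle, either way round below 0.08 rad and (horizontal distance between tube0 and bay0 below 0.025 m or horizontal distance between tube0 and bay1 below 0.025 m or horizontal distance between tube0 and bay2 below 0.025 m) and z of tube1 in the frame of cradle between 0.0955 and 0.1015 m and (horizontal distance between tube1 and bay0 below 0.025 m or horizontal distance between tube1 and bay1 below 0.025 m or horizontal distance between tube1 and bay2 below 0.025 m) and z of tube2 in the frame of cradle between 0.0955 and 0.1015 m and (horizontal distance between tube2 and bay0 below 0.025 m or horizontal distance between tube2 and bay1 below 0.025 m or horizontal distance between tube2 and bay2 below 0.025 m) and (horizontal distance between each of tube0, tube1, tube2 and bay0 above 0.025 m or (distance between chock0 and seat0 below 0.022 m and y of chock0 in the frame of seat0 above -0.008 m and angle between the x axis of chock0 and the x axis of cradle, either way round below 0.1 rad and angle between chock0's own z axis and vertical below 0.1 rad) or (distance between chock1 and seat0 below 0.022 m and y of chock1 in the frame of seat0 above -0.008 m and angle between the x axis of chock1 and the x axis of cradle, either way round below 0.1 rad and angle between chock1's own z axis and vertical below 0.1 rad) or (distance between chock2 and seat0 below 0.022 m and y of chock2 in the frame of seat0 above -0.008 m and angle between the x axis of chock2 and the x axis of cradle, either way round below 0.1 rad and angle between chock2's own z axis and vertical below 0.1 rad)) and (horizontal distance between each of tube0, tube1, tube2 and bay1 above 0.025 m or (distance between chock0 and seat1 below 0.022 m and y of chock0 in the frame of seat1 above -0.008 m and angle between the x axis of chock0 and the x axis of cradle, either way round below 0.1 rad and angle between chock0's own z axis and vertical below 0.1 rad) or (distance between chock1 and seat1 below 0.022 m and y of chock1 in the frame of seat1 above -0.008 m and angle between the x axis of chock1 and the x axis of cradle, either way round below 0.1 rad and angle between chock1's own z axis and vertical below 0.1 rad) or (distance between chock2 and seat1 below 0.022 m and y of chock2 in the frame of seat1 above -0.008 m and angle between the x axis of chock2 and the x axis of cradle, either way round below 0.1 rad and angle between chock2's own z axis and vertical below 0.1 rad)) and (horizontal distance between each of tube0, tube1, tube2 and bay2 above 0.025 m or (distance between chock0 and seat2 below 0.022 m and y of chock0 in the frame of seat2 above -0.008 m and angle between the x axis of chock0 and the x axis of cradle, either way round below 0.1 rad and angle between chock0's own z axis and vertical below 0.1 rad) or (distance between chock1 and seat2 below 0.022 m and y of chock1 in the frame of seat2 above -0.008 m and angle between the x axis of chock1 and the x axis of cradle, either way round below 0.1 rad and angle between chock1's own z axis and vertical below 0.1 rad) or (distance between chock2 and seat2 below 0.022 m and y of chock2 in the frame of seat2 above -0.008 m and angle between the x axis of chock2 and the x axis of cradle, either way round below 0.1 rad and angle between chock2's own z axis and vertical below 0.1 rad))), for 0.2 s.
2. the platform touches every tube, the tubes still seated and chocked (all of step 1 and contact force between jack_platform and tube0 above 0.1 N and contact force between jack_platform and tube1 above 0.1 N and contact force between jack_platform and tube2 above 0.1 N), for 0.2 s.
At the end, for the whole second after the job is handed in: Every tube lies in a bay (axis 95.5 to 101.5 mm up, within 25 mm of the bay point and 0.08 rad of its direction), each such bay has a chock upright beside it (at most 8 mm to -y of its place, 22 mm lengthwise, 0.1 rad), the platform bears on every tube (over 0.1 N), tubes and chocks at rest (all of step 2 and linear speed of each of tube0, tube1, tube2, chock0, chock1, chock2 below 0.02 m/s); the robot touches nothing.
It fails at once if the jack is driven up far past the tubes (over 7 mm) (z of jack_platform in the frame of cradle above 0.086 m).
It fails at once if glue, tape or paint is moved by more than 30 mm (distance of any of glue, tape, paint from where it was at the start of the episode above 0.03 m).
Of tube0, tube1, tube2 only 2 to 3 are there at a start; the rules pass over those that are not, and their reading is None.
At some moment in a run one of chock0, chock1, chock2 may be knocked a few centimetres aside while the robot is not near it.
It also fails if it takes over 210 s, if anything falls off the work surface, if the arm or the gripper's body presses on something with over 40 N, if the wrist force passes 120 N, or if a joint passes its speed limit or range.

ROBOT

A 7-joint arm with a two-finger parallel gripper is mounted at the origin on the work surface. World frame = base frame: x ahead of the robot, y to its left, z up, the work surface at z = 0. Lengths are in m, angles in rad, forces in N, time in s.
With the tool pointing down it reaches from about 0.35 to 0.9 m from the base axis. Payload 8.1 kg.
Tool frame: the origin (TCP) lies at the very end of the fingers, on their centre line; the grasp point (between the pads) lies 19 mm behind it; x points along the fingers, y is the direction in which the jaws open and shut, and the axes are right-handed (so a half turn about x gives the same grasp; the last joint's range is limited). The gripper opens to 92 mm and grips with 3 to 60 N. Pads are 19 mm wide; open, the fingers measure 130 mm over their backs; the gripper's body (75 mm by 190 mm) begins 47 mm behind the grasp point.
Start: joints at [1.226, 0.434, 0.025, 1.573, -0.012, 1.134, -0.075], TCP at [0.15, -0.607, 0.227] pointing down, gripper open.
Joint ranges: [-2.62, 2.62], [-0.44, 2.09], [-1.27, 1.32], [0.08, 2.57], [-1.32, 4.46], [0.12, 2], [-2.74, 2.74]. Speed limits (rad/s): [2.22, 2.22, 3.01, 3.01, 3.14, 3.14, 3.14].

INTERFACE

Orientations are given as a rotation vector (axis times angle).
In Python, from cell import * gives the robot as it stands.
- The arm moves only by the shell command python3 -m handwheel 'ROWS' [FORCE]. ROWS is JSON, a list of rows, each a list of 7 numbers: the opening, from 0 (shut) to 1 (fully open), then the shift along the tool's x, y, z in m, then the turn, a rotation vector about the tool's x, y, z in rad. A call has 1 to 10 rows; each row shifts and turns the commanded pose from where the row before left it, along the tool's axes as they then stand; what a row does not reach is not made up. A row lasts 1/10 s, in which the tool goes at most 50 mm and 8.59 degrees, less where a joint would pass 70% of its speed; a pose out of reach is approached as far as the arm can. A call is refused whole if a number of a shift passes 0.05 or a number of a turn 0.15, either way. A call with a gripper value outside its range is refused whole. The fingers move at their own pace and stop on an object; FORCE is the grip in N (left out, the last holds). Time passes only in rows, so rows that do not move let the fingers close. It gives the time, the measured TCP pose, the force and the opening at its end, in the units of the state.
- observe(): the state, without advancing time (a new reading comes with each control period).
- get_image(name): name is "scene" or "side" or "wrist"; returns (picture, depth): 400x640x3 uint8, blue, green, red; 400x640 float32, m along the optical axis (not along the pixel's ray), 0 where there is no reading.
- get_calibration(name): a dict with "camera_matrix" (3x3 intrinsics, pixels), "pose" (4x4, takes a point from camera to world coordinates). Camera axes: x right, y down, z forward; pixel columns grow to the right and rows downward; lengths in m; the calibration is good to about 2 mm. A picture is of the moment at which its call begins: read the wrist's pose just before it. get_calibration takes no time and is no camera call; for the wrist camera it gives the pose at the moment of the call.
- sign_off(): hands the job in, once; it reports no verdict.
The state is a dict: "clock": time; "joints": joint angles; "dq": joint speeds; "joint_efforts": joint torques, N m; "position": TCP position; "ee_rot": TCP orientation; "force": force on the tool from outside, world axes, zero at the start; "ft_torque": the same for the moment, N m; "width": opening from 0.0 (shut) to 1.0 (fully open).
Only numpy, scipy, OpenCV 4.12 (cv2) and the standard library are available. Lean on these libraries where they do the work, as an engineer would, in place of code of your own. Each camera call takes 0.05 s, during which the arm holds its last target. There are 200 camera calls.

## Working session

There is one attempt and no reset: what is moved stays moved. The work goes in short steps, Python scripts to look and compute and a shell command to move; the robot and the scene stay as the last step left them, time stands still between calls to the robot, and variables do not carry over. Pictures are saved under pics/ and viewed, about 12 in all and at most 16, crops included, and the job is handed in when it is done.

```bash
ls; mkdir -p pics; python3 - <<'E'
from cell import *
import cv2,numpy as np
print(observe())
for n in("scene","side"):
    p,d=get_image(n); cv2.imwrite(f"pics/{n}0.png",p); np.savez(f"pics/{n}0.npz",p=p,d=d)
    c=get_calibration(n);print(n,np.round(c["camera_matrix"],1).tolist(),np.round(c["pose"],3).tolist())
E
```

```text
pics
{'clock': 0.0, 'joints': array([ 1.22637961,  0.43527988,  0.02495384,  1.57409651, -0.01159206,
        1.13401167, -0.07509137]), 'dq': array([ 0.00119218, -0.00020835,  0.00031106, -0.00133425, -0.00076848,
        0.0004685 , -0.00034325]), 'joint_efforts': array([-8.06561075e-04, -6.67844296e+01,  9.84523594e-01, -3.14460254e+01,
       -6.06447598e-02,  4.28428408e-02,  1.56232591e-04]), 'position': array([ 0.14949391, -0.60632172,  0.22590965]), 'ee_rot': array([ 2.09333179,  0.25604518, -2.09406264]), 'force': array([ 0.8196077 , -0.71880026, -1.20098561]), 'ft_torque': array([0.0155233 , 0.00084007, 0.05742075]), 'width': 0.9975411480684861}
scene [[364.5, 0.0, 324.7], [0.0, 364.5, 198.0], [0.0, 0.0, 1.0]] [[-0.845, 0.412, -0.34, 0.867], [0.534, 0.63, -0.564, 0.718], [-0.018, -0.658, -0.753, 0.941], [0.0, 0.0, 0.0, 1.0]]
side [[416.0, 0.0, 320.8], [0.0, 416.0, 197.1], [0.0, 0.0, 1.0]] [[-0.878, -0.227, 0.422, -0.082], [-0.479, 0.461, -0.747, 1.123], [-0.025, -0.858, -0.513, 0.78], [0.0, 0.0, 0.0, 1.0]]
```

View pics/scene0.png

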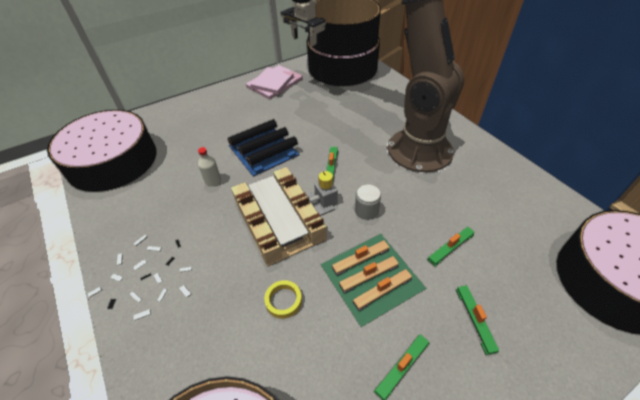

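View pics/side0.png

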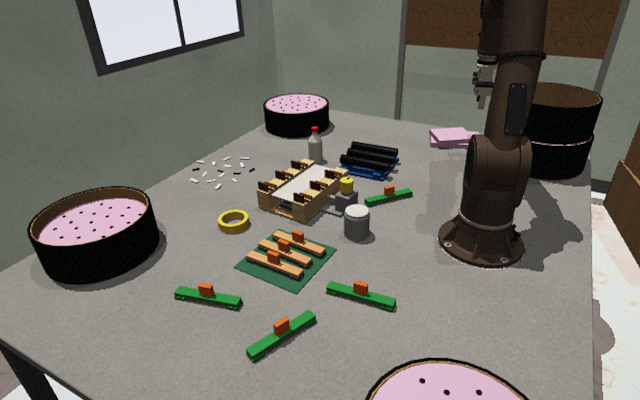

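The scene shows three black tubes in the blue rack (265,145), and the cradle (280,215) with its knob at (326,182). Three tan wooden chocks with orange fins lie on the green board, at (360,257), (370,270) and (384,287). The green look-alikes at (333,165), (452,245), (477,320) and (403,367) aren't meant: the ones to use are wooden.

```bash
cat > h.py <<'E'
from cell import *
import cv2,numpy as np,time
def cloud(n):
    c=get_calibration(n);p,d=get_image(n)
    if n=="wrist": c=get_calibration(n)
    K=np.array(c["camera_matrix"]);T=np.array(c["pose"])
    v,u=np.indices(d.shape);X=np.stack([(u-K[0,2])/K[0,0]*d,(v-K[1,2])/K[1,1]*d,d],-1)
    W=X@T[:3,:3].T+T[:3,3]; W[d<=0]=np.nan
    return p,W,cv2.cvtColor(p,cv2.COLOR_BGR2HSV)
def rect(P):
    (x,y),(w,h),a=cv2.minAreaRect((P[:,:2]*1000).astype(np.float32))
    if w<h:w,h,a=h,w,a+90
    return np.round([x,y,w,h,(a+90)%180-90],1)
def blobs(m,W,minn=15):
    n,l,s,_=cv2.connectedComponentsWithStats(m.astype(np.uint8))
    for i in range(1,n):
        if s[i,4]>=minn:
            P=W[l==i]; yield s[i,:2]+s[i,2:4]//2,P
E
python3 - <<'E'
from h import *
for n in("scene","side"):
    p,W,H=cloud(n);h,s,v=H[...,0],H[...,1],H[...,2];z=W[...,2]
    roi=(np.abs(W[...,0]-.45)<.5)&(np.abs(W[...,1])<.75)
    print(n,"table z",np.nanmedian(z[roi&(np.abs(z)<.02)]))
    M={"fin":(h<14)&(s>170)&(v>120)&(z>.02)&(z<.15),"tube":(v<60)&(z>.03)&(z<.09),
     "plat":(s<40)&(v>140)&(z>.05)&(z<.10),"yel":(h>22)&(h<34)&(s>150)&(z>.07)&(z<.14),
     "tape":(h>22)&(h<34)&(s>150)&(z<.05),"blue":(h>100)&(h<125)&(s>120)&(z<.05),"board":(h>50)&(h<90)&(s>80)&(z<.012),
     "wood":(h>8)&(h<22)&(s>60)&(z>.005)&(z<.12)}
    for k,m in M.items():
        for c,P in blobs(m&roi,W): print(k,c,len(P),rect(P),"med",np.round(np.median(P,0)*1e3,0),"ztop",np.round(np.percentile(P[:,2],90)*1e3,0))
E
```

```text
scene table z -0.0017595911330102743
fin [202 151] 27 [ 737.3 -277.1   20.1   19.7  -75.9] med [ 735. -277.  147.] ztop 149.0
fin [454 239] 39 [231.6 393.   31.1  10.8   6. ] med [231. 393.  51.] ztop 54.0
fin [361 251] 38 [485.6 280.1  32.6  10.6  -3.8] med [486. 281.  57.] ztop 59.0
fin [370 268] 43 [497.4 337.5  33.5  11.6  -5.5] med [495. 338.  57.] ztop 58.0
fin [384 284] 48 [495.5 396.4  34.2  11.3   2.4] med [494. 397.  57.] ztop 58.0
fin [481 312] 69 [340.8 589.4  31.8  13.6  76.8] med [341. 590.  53.] ztop 55.0
fin [404 363] 32 [579.9 580.8  30.2   8.8   5. ] med [584. 582.  52.] ztop 54.0
tube [331  68] 547 [  34.1 -606.   251.9   61.3  -62.7] med [  38. -568.   60.] ztop 84.0
tube [258 138] 969 [ 510.1 -353.3  209.1   96.7    2.1] med [ 517. -332.   55.] ztop 63.0
tube [142 151] 378 [ 896.5 -508.1  157.6   24.1   53.5] med [ 907. -481.   61.] ztop 84.0
tube [420 145] 465 [ 40.6  33.3 173.   78.4 -44.5] med [48. 62. 65.] ztop 84.0
tube [272 152] 526 [ 502.4 -254.3  196.3   38.6    3.5] med [ 508. -245.   57.] ztop 63.0
tube [247 201] 18 [688.8 -47.   27.2   5.1  -3.9] med [
[... 5417 characters left out ...]
ed [349. 665.   7.] ztop 11.0
wood [394 159] 15 [ 405.6 -353.5   84.7    3.8  -78.9] med [ 401. -338.   41.] ztop 59.0
wood [302 191] 2182 [597.1 -48.2 438.8 282.1 -86.4] med [558. 103.  63.] ztop 82.0
wood [389 190] 68 [ 334.8 -103.2   36.7   17.7   51.9] med [ 334. -101.   42.] ztop 52.0
wood [470 237] 1809 [ 45.8  53.7 227.3 111.8 -37.1] med [22. 76. 32.] ztop 103.0
wood [285 254] 1622 [488.  339.5 192.3 149.6  -3.5] med [479. 344.  24.] ztop 47.0
wood [360 288] 142 [224.2 391.6  35.8  18.2   8.4] med [222. 397.  46.] ztop 54.0
wood [206 290] 131 [573.6 579.8  37.9  15.3  12.7] med [568. 582.  47.] ztop 54.0
wood [281 326] 170 [334.4 591.2  35.4  15.8  69.9] med [332. 594.  46.] ztop 54.0
```

```bash
cat >> h.py <<'E'
from scipy.spatial.transform import Rotation as Ro
def plan(x,y,z,yaw=None):
    """yaw (deg): world direction of tool y (mod 180). Turn first, then shifts along the turned tool axes."""
    o=observe();R=Ro.from_rotvec(o["ee_rot"]).as_matrix();p=np.array(o["position"])
    cur=np.degrees(np.arctan2(R[1,1],R[0,1]))
    if yaw is None: yaw=cur
    d=(yaw-cur+90)%180-90; a=np.radians(cur+d)
    Y=np.array([np.cos(a),np.sin(a),0]);X=np.array([0,0,-1.]);T=np.stack([X,Y,np.cross(X,Y)],1)
    t=Ro.from_matrix(R.T@T).as_rotvec(); s=T.T@(np.array([x,y,z])-p)
    print("t",round(o["clock"],1),"pos",p.round(4),"yaw",round(cur,2),"j7",round(o["joints"][6],2),"w",round(o["width"],3),"F",np.round(o["force"],1),"| turn",t.round(4),"shift",s.round(4))
E
python3 - <<'E'
from h import *
plan(.505,-.318,.30,93)
p,W,H=cloud("wrist");cv2.imwrite("pics/w0.png",p)
c=get_calibration("wrist");print(np.round(c["pose"],3),np.round(c["camera_matrix"]))
print(Ro.from_rotvec(observe()["ee_rot"]).as_matrix().round(3))
# ridge fit of tubes from scene cam
for n in("scene","side"):
    p,W,H=cloud(n);m=(H[...,2]<70)&(W[...,2]>.03)&(abs(W[...,0]-.505)<.13)&(abs(W[...,1]+.318)<.12);P=W[m]
    for y0 in(-.388,-.318,-.248):
        Q=P[(abs(P[:,1]-y0-.05*(P[:,0]-.505))<.022)&(P[:,2]>.055)]
        print(n,y0,len(Q),np.polyfit(Q[:,0]-.505,Q[:,1],1).round(4),np.percentile(Q[:,0],[1,99]).round(3),np.percentile(Q[:,2],[50,95]).round(4))
E
```

```text
t 0.2 pos [ 0.1495 -0.6065  0.2263] yaw -76.15 j7 -0.08 w 0.997 F [-0.9 -0.1 -0.4] | turn [0.1894 0.0002 0.0009] shift [-0.0737 -0.2695 -0.3701]
[[ 0.238 -0.935 -0.265  0.22 ]
 [-0.971 -0.229 -0.064 -0.589]
 [-0.001  0.272 -0.962  0.384]
 [ 0.     0.     0.     1.   ]] [[279.   0. 316.]
 [  0. 279. 199.]
 [  0.   0.   1.]]
[[-0.     0.239 -0.971]
 [ 0.001 -0.971 -0.239]
 [-1.    -0.001  0.   ]]
scene -0.388 223 [ 0.041  -0.3903] [0.421 0.613] [0.0601 0.0644]
scene -0.318 275 [ 0.0395 -0.3216] [0.406 0.602] [0.0604 0.0644]
scene -0.248 307 [ 0.0346 -0.252 ] [0.404 0.599] [0.0603 0.0651]
side -0.388 164 [ 0.0563 -0.3894] [0.413 0.607] [0.0599 0.0638]
side -0.318 173 [ 0.0386 -0.3188] [0.401 0.593] [0.0603 0.064 ]
side -0.248 194 [ 0.0361 -0.2486] [0.396 0.591] [0.06   0.0645]
```

```bash
python3 -m handwheel '[[0.55,0,0,0,0.095,0,0],[0.55,0,0,0,0.095,0,0]]' 40
python3 -m handwheel '[[0.55,-0.0074,-0.027,-0.037,0,0,0],[0.55,-0.0074,-0.027,-0.037,0,0,0],[0.55,-0.0074,-0.027,-0.037,0,0,0],[0.55,-0.0074,-0.027,-0.037,0,0,0],[0.55,-0.0074,-0.027,-0.037,0,0,0],[0.55,-0.0074,-0.027,-0.037,0,0,0],[0.55,-0.0074,-0.027,-0.037,0,0,0],[0.55,-0.0074,-0.027,-0.037,0,0,0],[0.55,-0.0074,-0.027,-0.037,0,0,0],[0.55,-0.0074,-0.027,-0.037,0,0,0]]'
python3 -m handwheel '[[0.55,0,0,0,0,0,0],[0.55,0,0,0,0,0,0],[0.55,0,0,0,0,0,0]]'
python3 - <<'E'
from h import *
plan(.50,-.25,.15,-87.5)
p,W,H=cloud("wrist");cv2.imwrite("pics/w1.png",p)
m=(H[...,2]<75)&(W[...,2]>.03)&(W[...,2]<.08)&(abs(W[...,0]-.505)<.13)&(abs(W[...,1]+.318)<.12);P=W[m];print(len(P),np.nanmedian(W[...,2]))
for y0 in(-.388,-.318,-.248):
    Q=P[(abs(P[:,1]-y0-.04*(P[:,0]-.505))<.024)&(P[:,2]>.055)]
    print(y0,len(Q),np.polyfit(Q[:,0]-.505,Q[:,1],1).round(4),np.percentile(Q[:,0],[1,99]).round(3),np.percentile(Q[:,2],[50,95]).round(4))
E
```

```text
clock: 0.55
position: [0.1495, -0.6068, 0.2267]
ee_rot: [2.197, 0.053, -2.197]
force: [-0.3, -0.0, -0.0]
width: 0.87
clock: 1.55
position: [0.5064, -0.3168, 0.3012]
ee_rot: [2.195, 0.056, -2.195]
force: [-0.1, 0.1, -0.2]
width: 0.548
clock: 1.85
position: [0.5042, -0.3191, 0.3005]
ee_rot: [2.195, 0.055, -2.197]
force: [-0.0, -0.6, -0.7]
width: 0.548
t 1.9 pos [ 0.5042 -0.3191  0.3005] yaw -87.12 j7 -1.08 w 0.548 F [-0.  -0.6 -0.7] | turn [ 0.0067  0.0009 -0.0004] shift [ 0.1505 -0.0692  0.0012]
10139 0.06523758277249209
-0.388 2747 [ 0.0375 -0.3968] [0.423 0.609] [0.0638 0.0662]
-0.318 2731 [ 0.0391 -0.3276] [0.402 0.597] [0.064  0.0663]
-0.248 2481 [ 0.0495 -0.2587] [0.401 0.594] [0.064  0.0663]
```

View pics/w1.png

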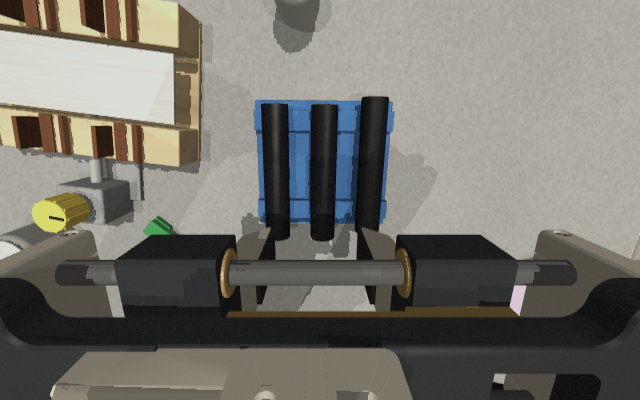

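```bash
python3 -c "
from h import *
plan(.497,-.259,.031,-87.7)"
```

```text
t 1.9 pos [ 0.504  -0.3194  0.3005] yaw -87.16 j7 -1.08 w 0.548 F [-0.4  0.5  0.8] | turn [ 0.0094  0.0009 -0.0005] shift [ 0.2695 -0.0606  0.0045]
```

```bash
python3 -m handwheel '[[0.55,0.03,-0.03,0.0025,0.009,0,0],[0.55,0.04,-0.03,0.002,0,0,0],[0.55,0.04,0,0,0,0,0],[0.55,0.04,0,0,0,0,0],[0.55,0.03,0,0,0,0,0],[0.55,0.01,0,0,0,0,0],[0.55,0,0,0,0,0,0],[0.55,0,0,0,0,0,0]]'
python3 - <<'E'
from h import *
plan(.497,-.259,.031,-87.7)
p,W,H=cloud("wrist");cv2.imwrite("pics/w2.png",p)
E
```

```text
clock: 2.7
position: [0.4984, -0.2593, 0.1121]
ee_rot: [2.202, 0.045, -2.198]
force: [0.3, -0.4, 1.1]
width: 0.546
t 2.7 pos [ 0.4984 -0.2593  0.1121] yaw -87.62 j7 -1.21 w 0.546 F [ 0.3 -0.4  1.1] | turn [ 0.0015 -0.0016 -0.0009] shift [ 0.0811 -0.0004  0.0014]
```

View pics/w2.png

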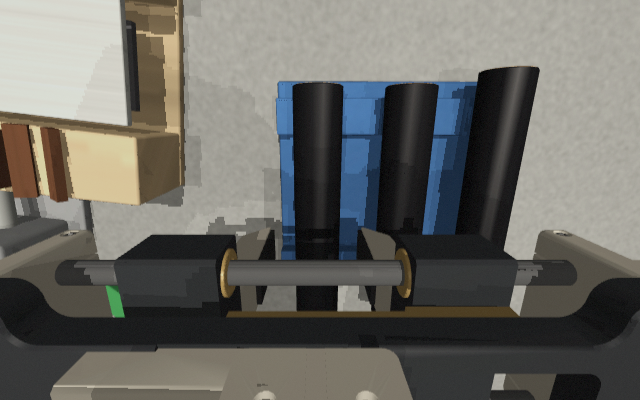

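The nearest tube (u≈318) is centred between the fingers (u≈255 to 378). I'll descend, grip and lift.

```bash
python3 -m handwheel '[[0.55,0.03,0,0.001,0,0,0],[0.55,0.03,0,0,0,0,0],[0.55,0.02,0,0,0,0,0],[0.55,0.001,0,0,0,0,0],[0.3,0,0,0,0,0,0],[0.3,0,0,0,0,0,0],[0.3,0,0,0,0,0,0],[0.3,0,0,0,0,0,0],[0.3,0,0,0,0,0,0]]' 30
python3 -m handwheel '[[0.3,-0.03,0,0,0,0,0],[0.3,-0.04,0,0,0,0,0],[0.3,-0.04,0,0,0,0,0],[0.3,-0.04,0,0,0,0,0],[0.3,-0.02,0,0,0,0,0],[0.3,0,0,0,0,0,0]]'
python3 - <<'E'
from h import *
p,W,H=cloud("wrist")
plan(.62,0.12,.20,-94.5)
z=W[...,2]
m=(H[...,1]<40)&(H[...,2]>140)&(z>.055)&(z<.08)&(abs(W[...,0]-.617)<.08)&(abs(W[...,1])<.2)
for c,P in blobs(m,W,200): print(c,rect(P),np.median(P,0))
E
```

```text
clock: 3.65
position: [0.4982, -0.2605, 0.0318]
ee_rot: [2.203, 0.042, -2.195]
force: [-0.5, -6.2, 8.8]
width: 0.407
clock: 4.25
position: [0.4987, -0.2586, 0.2037]
ee_rot: [2.205, 0.045, -2.192]
force: [-0.2, -0.1, -1.6]
width: 0.402
t 4.3 pos [ 0.4976 -0.2583  0.2014] yaw -87.53 j7 -1.19 w 0.407 F [ 0.2  0.7 -1.9] | turn [ 0.1217 -0.003  -0.0009] shift [ 0.0014 -0.3867 -0.0924]
[93 65] [611.4 -34.8 184.7  88.   85.6] [ 0.61273295 -0.03692705  0.0645232 ]
```

```bash
python3 -m handwheel '[[0.3,-0.01,-0.04,0,0.0305,0,0],[0.3,-0.01,-0.045,0,0.0305,0,0],[0.3,-0.01,-0.045,0,0.0305,0,0],[0.3,-0.01,-0.045,0,0.0305,0,0],[0.3,-0.01,-0.045,0,0,0,0],[0.3,0,-0.045,0,0,0,0],[0.3,0,0,0,0,0,0],[0.3,0,0,0,0,0,0]]'
cat >> h.py <<'E'
def platform(pr=True):
    p,W,H=cloud("wrist");z=W[...,2]
    m=(H[...,1]<45)&(H[...,2]>120)&(z>.055)&(z<.082)&(abs(W[...,0]-.617)<.1)&(abs(W[...,1]-.01)<.2)
    m=m.astype(np.uint8)
    P=W[m>0]
    return p,W,H,P
def cradle(px,py,a):
    a=np.radians(a);return lambda x,y:(np.round([px+x*np.cos(a)-y*np.sin(a),py+x*np.sin(a)+y*np.cos(a)],4))
E
python3 - <<'E'
from h import *
p,W,H,P=platform();plan(.62,0.12,.20,-94.5)
cv2.imwrite("pics/w3.png",p);print(rect(P),len(P),np.percentile(P[:,2],[5,50,95]).round(4))
m=(H[...,0]>22)&(H[...,0]<34)&(H[...,1]>150)&(W[...,2]>.1)&(W[...,2]<.14)
for c,Q in blobs(m,W): print("knob",c,rect(Q),np.median(Q,0).round(4))
E
```

```text
clock: 5.1
position: [0.5038, 0.0074, 0.2483]
ee_rot: [-2.18, 0.083, 2.186]
force: [0.1, -0.8, -1.4]
width: 0.404
t 5.2 pos [0.5038 0.0059 0.2484] yaw -94.5 j7 -1.83 w 0.406 F [ 0.7 -1.3 -1.7] | turn [ 0.0001  0.0026 -0.0007] shift [ 0.0484 -0.1228 -0.1068]
[591.5   7.4 289.2 151.2  85.6] 14250 [0.0657 0.067  0.0683]
```

View pics/w3.png

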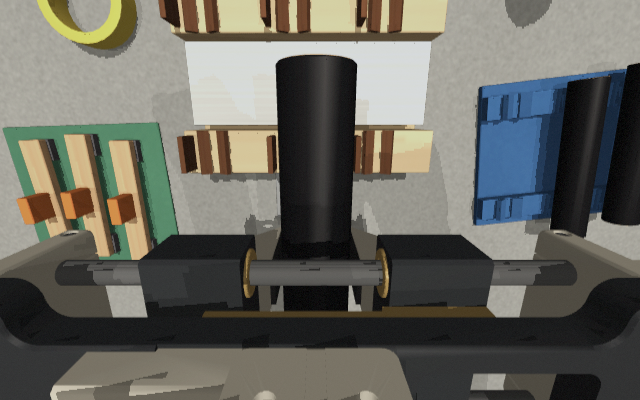

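```bash
python3 - <<'E'
from h import *
p,W,H,P=platform();P=P[(P[:,2]>.0645)&(P[:,2]<.0695)]
R=rect(P);a=np.radians(-4.4)
for a0 in(-4.0,-4.4,-4.8):
    a=np.radians(a0);U=(P[:,:2]-[.617,.01])@np.array([[np.cos(a),-np.sin(a)],[np.sin(a),np.cos(a)]])
    # edges per-slice
    xs=[np.percentile(U[abs(U[:,1]-y)<.01,0],[2,98]) for y in(-.11,-.07,.07,.11)];ys=np.percentile(U[abs(U[:,0])<.035,1],[.5,99.5])
    print(a0,np.round(xs,4).tolist(),ys.round(4))
# bearers: wood points
z=W[...,2];m=(H[...,0]>8)&(H[...,0]<25)&(H[...,1]>50)&(z>.072)&(z<.079)&(abs(W[...,0]-.617)<.13)&(abs(W[...,1]-.01)<.18)
print("bed",rect(W[m]),np.median(z[m]))
E
```

```text
-4.0 [[-0.0442, 0.0398], [-0.0437, 0.0404], [-0.0431, 0.042], [-0.0426, 0.0415]] [-0.137   0.1303]
-4.4 [[-0.0435, 0.0405], [-0.0433, 0.0409], [-0.0436, 0.0414], [-0.0434, 0.0407]] [-0.1369  0.1303]
-4.8 [[-0.0427, 0.0412], [-0.0428, 0.0413], [-0.0442, 0.0409], [-0.0442, 0.0399]] [-0.137   0.1303]
bed [605.9   7.5 289.2 180.7  85.5] 0.07491024141504149
```

```bash
python3 -m handwheel '[[0.3,0,-0.03,-0.028,0,0,0],[0.3,0,-0.03,-0.028,0,0,0],[0.3,0.02,-0.03,-0.028,0,0,0],[0.3,0.03,-0.03,-0.027,0,0,0],[0.3,0.03,0,0,0,0,0],[0.3,0.03,0,0,0,0,0],[0.3,0,0,0,0,0,0],[0.3,0,0,0,0,0,0]]'
python3 -c "
from h import *
plan(.624,.1165,.084,-94.4)"
```

```text
clock: 6.0
position: [0.6246, 0.1152, 0.1397]
ee_rot: [-2.179, 0.09, 2.182]
force: [0.6, 0.4, -0.5]
width: 0.403
t 6.0 pos [0.6246 0.1152 0.1397] yaw -94.66 j7 -2.05 w 0.403 F [ 0.6  0.4 -0.5] | turn [-0.0045  0.0014 -0.001 ] shift [ 0.0557 -0.0012  0.0007]
```

```bash
python3 -m handwheel '[[0.3,0.02,-0.001,0,0,0,0],[0.3,0.02,0,0,0,0,0],[0.3,0.01,0,0,0,0,0],[0.3,0.0055,0,0,0,0,0],[0.3,0,0,0,0,0,0]]'
python3 -m handwheel '[[0.55,0,0,0,0,0,0],[0.55,0,0,0,0,0,0],[0.55,0,0,0,0,0,0],[0.55,-0.01,0,0,0,0,0],[0.55,-0.03,0,0,0,0,0],[0.55,-0.05,0,0,0,0,0],[0.55,-0.05,0,0,0,0,0],[0.55,-0.03,0,0,0,0,0]]'
python3 - <<'E'
from h import *
plan(.499,-.328,.20,-87.8)
p,W,H=cloud("wrist");cv2.imwrite("pics/w4.png",p)
E
```

```text
clock: 6.5
position: [0.6252, 0.1176, 0.085]
ee_rot: [-2.181, 0.087, 2.18]
force: [0.1, -0.2, -1.9]
width: 0.406
clock: 7.3
position: [0.6259, 0.1185, 0.2599]
ee_rot: [-2.186, 0.084, 2.174]
force: [0.8, 0.4, 0.1]
width: 0.549
t 7.3 pos [0.6259 0.1185 0.2599] yaw -94.53 j7 -2.02 w 0.549 F [0.8 0.4 0.1] | turn [-0.1175 -0.0054  0.0017] shift [0.0599 0.4413 0.144 ]
```

View pics/w4.png

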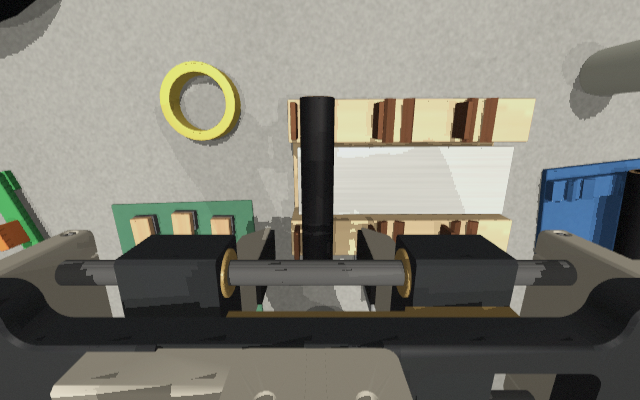

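```bash
python3 -m handwheel '[[0.55,0,0,0,-0.1175,-0.005,0],[0.55,0,0.044,0.0144,0,0,0],[0.55,0,0.044,0.0144,0,0,0],[0.55,0,0.044,0.0144,0,0,0],[0.55,0,0.044,0.0144,0,0,0],[0.55,0,0.044,0.0144,0,0,0],[0.55,0,0.044,0.0144,0,0,0],[0.55,0,0.044,0.0144,0,0,0],[0.55,0,0.044,0.0144,0,0,0],[0.55,0,0.044,0.0144,0,0,0]]'
python3 -m handwheel '[[0.55,0.03,0.044,0.0144,0,0,0],[0.55,0.04,0,0,0,0,0],[0.55,0.04,0,0,0,0,0],[0.55,0.02,0,0,0,0,0],[0.55,0,0,0,0,0,0],[0.55,0,0,0,0,0,0]]'
cat >> h.py <<'E'
def tubes(zlo,zhi,x0,x1,y0,y1,n="wrist"):
    p,W,H=cloud(n);z=W[...,2]
    m=(H[...,2]<90)&(H[...,1]<90)&(z>zlo)&(z<zhi)&(W[...,0]>x0)&(W[...,0]<x1)&(W[...,1]>y0)&(W[...,1]<y1)
    P=W[m];k=np.polyfit(P[:,0]-.5,P[:,1],1);print("tube y at x=.5, slope",k.round(4),"x range",np.percentile(P[:,0],[.5,99.5]).round(4),"z top",np.percentile(P[:,2],95).round(4),len(P));return p
E
python3 - <<'E'
from h import *
plan(.499,-.328,.031,-87.8);tubes(.05,.075,.35,.65,-.352,-.304)
E
```

```text
clock: 8.35
position: [0.5097, -0.2844, 0.2558]
ee_rot: [2.197, 0.042, -2.206]
force: [0.6, 0.2, -0.3]
width: 0.554
clock: 8.95
position: [0.4988, -0.3232, 0.1288]
ee_rot: [2.197, 0.042, -2.207]
force: [-0.1, -0.3, 0.9]
width: 0.549
t 8.9 pos [ 0.4988 -0.3232  0.1288] yaw -87.8 j7 -1.12 w 0.549 F [-0.1 -0.3  0.9] | turn [-0.      0.0044  0.0001] shift [ 0.0978  0.0048 -0.0001]
tube y at x=.5, slope [ 0.036  -0.3299] x range [0.4023 0.5984] z top 0.0667 8461
```

```bash
python3 -m handwheel '[[0.55,0.02,0.0058,0,0,0.004,0],[0.55,0.03,0,0,0,0,0],[0.55,0.03,0,0,0,0,0],[0.55,0.017,0,0,0,0,0],[0.55,0.001,0,0,0,0,0],[0.3,0,0,0,0,0,0],[0.3,0,0,0,0,0,0],[0.3,0,0,0,0,0,0],[0.3,0,0,0,0,0,0]]' 30
python3 -m handwheel '[[0.3,0,0,0,0,0,0],[0.3,-0.03,0,0,0,0,0],[0.3,-0.04,0,0,0,0,0],[0.3,-0.04,0,0,0,0,0],[0.3,-0.04,0,0,0,0,0],[0.3,-0.02,0,0,0,0,0],[0.3,0,0,0,0,0,0]]'
python3 - <<'E'
from h import *
plan(.617,.022,.200,-94.4)
E
```

```text
clock: 9.9
position: [0.4997, -0.3306, 0.0319]
ee_rot: [2.204, 0.038, -2.199]
force: [0.2, -4.3, 8.6]
width: 0.405
clock: 10.6
position: [0.5003, -0.3295, 0.2039]
ee_rot: [2.206, 0.039, -2.195]
force: [-0.3, 0.1, -2.0]
width: 0.408
t 10.6 pos [ 0.5003 -0.3295  0.2039] yaw -87.8 j7 -1.1 w 0.408 F [-0.3  0.1 -2. ] | turn [ 0.1152 -0.005  -0.0027] shift [ 0.0039 -0.3594 -0.0894]
```

```bash
python3 -m handwheel '[[0.3,0,0,0,0.115,-0.005,0],[0.3,0,-0.04,-0.01,0,0,0],[0.3,0,-0.04,-0.01,0,0,0],[0.3,0,-0.04,-0.01,0,0,0],[0.3,0,-0.04,-0.01,0,0,0],[0.3,0,-0.04,-0.01,0,0,0],[0.3,0,-0.04,-0.01,0,0,0],[0.3,0,-0.04,-0.01,0,0,0],[0.3,0,-0.04,-0.01,0,0,0],[0.3,0,-0.04,-0.01,0,0,0]]'
python3 -m handwheel '[[0.3,0.03,0,0,0,0,0],[0.3,0.03,0,0,0,0,0],[0.3,0,0,0,0,0,0],[0.3,0,0,0,0,0,0]]'
python3 - <<'E'
from h import *
plan(.617,.022,.084,-94.4)
E
```

```text
clock: 11.6
position: [0.6152, 0.0248, 0.1979]
ee_rot: [-2.173, 0.084, 2.191]
force: [0.1, -0.8, -1.1]
width: 0.406
clock: 12.0
position: [0.6147, 0.0229, 0.1386]
ee_rot: [-2.173, 0.084, 2.191]
force: [0.1, -0.4, -0.3]
width: 0.407
t 12.0 pos [0.6147 0.0229 0.1386] yaw -94.41 j7 -1.88 w 0.407 F [ 0.1 -0.4 -0.3] | turn [-0.0002  0.0084 -0.0005] shift [ 0.0546  0.0007 -0.0024]
```

```bash
python3 -m handwheel '[[0.3,0.02,0.001,-0.002,0,0.008,0],[0.3,0.02,0,0,0,0,0],[0.3,0.01,0,0,0,0,0],[0.3,0.0045,0,0,0,0,0],[0.3,0,0,0,0,0,0]]'
python3 -m handwheel '[[0.55,0,0,0,0,0,0],[0.55,0,0,0,0,0,0],[0.55,0,0,0,0,0,0],[0.55,-0.01,0,0,0,0,0],[0.55,-0.03,0,0,0,0,0],[0.55,-0.05,0,0,0,0,0],[0.55,-0.04,0,0,0,0,0],[0.55,-0.01,0,0,0,0,0]]'
python3 - <<'E'
from h import *
plan(.511,-.397,.20,-87.8)
E
```

```text
clock: 12.5
position: [0.6176, 0.0219, 0.0852]
ee_rot: [-2.185, 0.084, 2.18]
force: [-0.1, -1.1, -0.4]
width: 0.41
clock: 13.3
position: [0.6196, 0.0225, 0.231]
ee_rot: [-2.193, 0.082, 2.17]
force: [0.8, 0.3, 0.1]
width: 0.551
t 13.3 pos [0.6196 0.0225 0.231 ] yaw -94.39 j7 -1.85 w 0.551 F [0.8 0.3 0.1] | turn [-0.1151 -0.0107  0.0009] shift [0.031  0.4151 0.1246]
```

```bash
python3 -m handwheel '[[0.55,0,0,0,-0.115,-0.0105,0],[0.55,0,0.045,0.0135,0,0,0],[0.55,0,0.045,0.0135,0,0,0],[0.55,0,0.045,0.0135,0,0,0],[0.55,0,0.045,0.0135,0,0,0],[0.55,0,0.045,0.0135,0,0,0],[0.55,0,0.045,0.0135,0,0,0],[0.55,0,0.045,0.0135,0,0,0],[0.55,0,0.045,0.0135,0,0,0],[0.55,0,0.045,0.0135,0,0,0]]'
python3 -m handwheel '[[0.55,0.03,0.01,0.003,0,0,0],[0.55,0.04,0,0,0,0,0],[0.55,0.03,0,0,0,0,0],[0.55,0,0,0,0,0,0],[0.55,0,0,0,0,0,0]]'
python3 - <<'E'
from h import *
plan(.511,-.398,.031,-87.8);tubes(.05,.075,.35,.65,-.422,-.374)
E
```

```text
clock: 14.3
position: [0.5103, -0.389, 0.226]
ee_rot: [2.193, 0.042, -2.211]
force: [1.3, 0.2, 0.6]
width: 0.556
clock: 14.8
position: [0.5078, -0.3974, 0.1263]
ee_rot: [2.192, 0.043, -2.212]
force: [-0.4, -0.6, 1.4]
width: 0.552
t 14.8 pos [ 0.5078 -0.3974  0.1263] yaw -87.8 j7 -1.02 w 0.552 F [-0.4 -0.6  1.4] | turn [0.0001 0.0088 0.0006] shift [ 0.0953  0.0008 -0.0032]
tube y at x=.5, slope [ 0.0381 -0.4004] x range [0.4154 0.6123] z top 0.067 8547
```

```bash
python3 -m handwheel '[[0.55,0.02,0.002,-0.006,0,0.009,0],[0.55,0.03,0,0,0,0,0],[0.55,0.03,0,0,0,0,0],[0.55,0.014,0,0,0,0,0],[0.55,0.001,0,0,0,0,0],[0.3,0,0,0,0,0,0],[0.3,0,0,0,0,0,0],[0.3,0,0,0,0,0,0],[0.3,0,0,0,0,0,0]]' 30
python3 -m handwheel '[[0.3,0,0,0,0,0,0],[0.3,-0.03,0,0,0,0,0],[0.3,-0.04,0,0,0,0,0],[0.3,-0.04,0,0,0,0,0],[0.3,-0.04,0,0,0,0,0],[0.3,-0.02,0,0,0,0,0],[0.3,0,0,0,0,0,0]]'
python3 - <<'E'
from h import *
plan(.610,-.073,.200,-94.4)
E
```

```text
clock: 15.75
position: [0.5148, -0.4001, 0.0326]
ee_rot: [2.205, 0.04, -2.198]
force: [-0.7, 0.2, 8.0]
width: 0.402
clock: 16.45
position: [0.5152, -0.4003, 0.2051]
ee_rot: [2.207, 0.038, -2.193]
force: [0.3, 0.5, -1.2]
width: 0.405
t 16.4 pos [ 0.5152 -0.4003  0.2051] yaw -87.82 j7 -1.01 w 0.405 F [ 0.3  0.5 -1.2] | turn [ 0.1149 -0.0064 -0.0036] shift [ 0.0051 -0.3336 -0.0694]
```

```bash
python3 -m handwheel '[[0.3,0,0,0,0.115,-0.006,-0.003],[0.3,0,-0.0417,-0.009,0,0,0],[0.3,0,-0.0417,-0.009,0,0,0],[0.3,0,-0.0417,-0.009,0,0,0],[0.3,0,-0.0417,-0.009,0,0,0],[0.3,0,-0.0417,-0.009,0,0,0],[0.3,0,-0.0417,-0.009,0,0,0],[0.3,0,-0.0417,-0.009,0,0,0],[0.3,0,-0.0417,-0.009,0,0,0],[0.3,0,0,0,0,0,0]]'
python3 -m handwheel '[[0.3,0.03,0,0,0,0,0],[0.3,0.03,0,0,0,0,0],[0.3,0,0,0,0,0,0],[0.3,0,0,0,0,0,0]]'
python3 - <<'E'
from h import *
plan(.610,-.073,.084,-94.4)
E
```

```text
clock: 17.45
position: [0.6116, -0.0632, 0.2001]
ee_rot: [-2.176, 0.064, 2.191]
force: [0.2, 0.4, -1.2]
width: 0.406
clock: 17.85
position: [0.6099, -0.0721, 0.1407]
ee_rot: [-2.172, 0.08, 2.189]
force: [0.9, -0.3, -0.9]
width: 0.407
t 17.9 pos [ 0.6099 -0.0721  0.1407] yaw -94.4 j7 -1.7 w 0.407 F [ 0.9 -0.3 -0.9] | turn [-0.0001  0.0078  0.0029] shift [ 0.0567  0.0009 -0.0002]
```

```bash
python3 -m handwheel '[[0.3,0.02,0.001,0,0,0.008,0.003],[0.3,0.02,0,0,0,0,0],[0.3,0.01,0,0,0,0,0],[0.3,0.0065,0,0,0,0,0],[0.3,0,0,0,0,0,0]]'
python3 -m handwheel '[[0.55,0,0,0,0,0,0],[0.55,0,0,0,0,0,0],[0.55,0,0,0,0,0,0],[0.55,-0.01,0,0,0,0,0],[0.55,-0.03,0,0,0,0,0],[0.55,-0.05,0,0,0,0,0],[0.55,-0.05,0,0,0,0,0],[0.55,-0.03,0,0,0,0,0]]'
python3 - <<'E'
from h import *
plan(.497,.25,.26,-4.4)
E
```

```text
clock: 18.35
position: [0.6106, -0.073, 0.0849]
ee_rot: [-2.185, 0.084, 2.18]
force: [-0.2, 0.7, -0.8]
width: 0.402
clock: 19.15
position: [0.6113, -0.0728, 0.2601]
ee_rot: [-2.191, 0.084, 2.174]
force: [0.6, -0.4, 0.1]
width: 0.55
t 19.1 pos [ 0.6113 -0.0728  0.2601] yaw -94.39 j7 -1.68 w 0.55 F [ 0.6 -0.4  0.1] | turn [-1.5707 -0.0064 -0.006 ] shift [ 1.000e-04 -1.387e-01 -3.130e-01]
```

```bash
python3 -m handwheel '[[0.65,0,0,0,-0.143,0,0],[0.65,0,0,0,-0.143,0,0],[0.65,0,0,0,-0.143,0,0],[0.65,0,0,0,-0.143,0,0],[0.65,0,0,0,-0.143,0,0],[0.65,0,0,0,-0.143,0,0],[0.65,0,0,0,-0.143,0,0],[0.65,0,0,0,-0.143,0,0],[0.65,0,0,0,-0.143,0,0],[0.65,0,0,0,-0.143,0,0]]'
python3 -m handwheel '[[0.65,0,0,0,-0.143,0,0],[0.65,0,-0.0173,-0.039,0,0,0],[0.65,0,-0.0173,-0.039,0,0,0],[0.65,0,-0.0173,-0.039,0,0,0],[0.65,0,-0.0173,-0.039,0,0,0],[0.65,0,-0.0173,-0.039,0,0,0],[0.65,0,-0.0173,-0.039,0,0,0],[0.65,0,-0.0173,-0.039,0,0,0],[0.65,0,-0.0173,-0.039,0,0,0]]'
python3 -m handwheel '[[0.65,0,0,0,0,0,0],[0.65,0,0,0,0,0,0]]'
cat >> h.py <<'E'
def chocks(zlo=.03,zhi=.065,roi=(.35,.65,.2,.45)):
    p,W,H=cloud("wrist");z=W[...,2]
    r=(W[...,0]>roi[0])&(W[...,0]<roi[1])&(W[...,1]>roi[2])&(W[...,1]<roi[3])
    m=(H[...,0]<25)&(H[...,1]>60)&r
    for c,P in blobs(m&(z>zhi-.009)&(z<zhi),W,60): print("fin",c,len(P),rect(P),np.percentile(P[:,2],90).round(4))
    for c,P in blobs(m&(z>zlo-.008)&(z<zlo),W,150): print("bar",c,len(P),rect(P),np.percentile(P[:,2],50).round(4))
    return p,W,H
E
python3 - <<'E'
from h import *
plan(.497,.28,.26,-4.4);p,W,H=chocks(.030,.063);cv2.imwrite("pics/w5.png",p)
E
```

```text
clock: 20.15
position: [0.6101, -0.073, 0.2558]
ee_rot: [1.365, 1.099, -1.361]
force: [-1.1, 0.7, -0.5]
width: 0.652
clock: 21.05
position: [0.4947, 0.2499, 0.2555]
ee_rot: [1.266, 1.17, -1.262]
force: [0.3, -0.4, -0.1]
width: 0.647
clock: 21.25
position: [0.4949, 0.2496, 0.2552]
ee_rot: [1.263, 1.172, -1.26]
force: [-0.1, -0.7, 0.8]
width: 0.651
t 21.2 pos [0.4949 0.2496 0.2552] yaw -4.12 j7 -0.85 w 0.651 F [-0.1 -0.7  0.8] | turn [ 0.0049 -0.     -0.0033] shift [-0.0048 -0.0002 -0.0305]
fin [303  61] 410 [491.2 389.4  36.   14.   -2.4] 0.0592
fin [310 113] 348 [494.4 331.3  35.5  12.9  -4.4] 0.0591
fin [303 160] 304 [480.7 274.3  34.5  12.9  -4.3] 0.0592
bar [304  66] 2858 [491.4 389.5 179.4  28.4  -1.7] 0.0253
bar [310 113] 2559 [494.1 331.5 179.7  27.7  -5. ] 0.0253
bar [304 157] 2199 [481.1 274.  179.1  27.6  -4.7] 0.0253
```

View pics/w5.png

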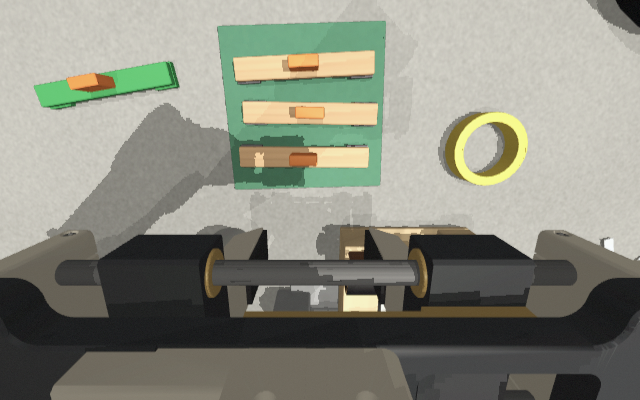

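The three wooden chocks on the board show at (303,61), (310,113) and (303,160). The look-alike at (85,82) is green-bodied, so I exclude it. I'll take the nearest chock, at (303,160), first.

```bash
python3 -c "
from h import *
plan(.481,.2742,.032,-4.6)"
```

```text
t 21.3 pos [0.4956 0.2481 0.2549] yaw -4.27 j7 -0.85 w 0.651 F [-0.6  0.2  0.1] | turn [ 0.0058  0.0007 -0.0032] shift [ 0.2229 -0.0166 -0.0249]
```

```bash
python3 -m handwheel '[[0.65,0.03,-0.008,-0.0125,0.006,0,-0.003],[0.65,0.04,-0.0085,-0.0125,0,0,0],[0.65,0.04,0,0,0,0,0],[0.65,0.03,0,0,0,0,0],[0.65,0,0,0,0,0,0],[0.65,0,0,0,0,0,0]]' 30
python3 - <<'E'
from h import *
plan(.481,.2742,.032,-4.6);p,W,H=chocks(.030,.063)
E
```

```text
clock: 21.9
position: [0.4816, 0.2738, 0.115]
ee_rot: [1.269, 1.169, -1.271]
force: [0.4, -0.0, 0.7]
width: 0.649
t 21.9 pos [0.4816 0.2738 0.115 ] yaw -4.73 j7 -1.02 w 0.649 F [ 0.4 -0.   0.7] | turn [-0.0022  0.0006  0.0008] shift [ 0.083  -0.0007 -0.0004]
fin [315  56] 1159 [490.8 392.1  35.9  14.3  -1.5] 0.0605
fin [326 139] 885 [494.  333.6  35.7  13.6  -4.8] 0.0604
fin [315 212] 775 [480.7 276.6  35.2  14.3  -4.5] 0.0602
bar [315  64] 6947 [491.  392.1 179.3  28.4  -1.5] 0.0267
bar [324 136] 5788 [493.9 334.  179.5  27.4  -4.8] 0.0266
bar [315 200] 4815 [481.1 276.7 178.9  27.9  -4.4] 0.0265
```

```bash
python3 -m handwheel '[[0.65,0.03,-0.0007,-0.0027,0,0,0],[0.65,0.03,0,0,0,0,0],[0.65,0.02,0,0,0,0,0],[0.65,0.003,0,0,0,0,0],[0.65,0,0,0,0,0,0],[0.3,0,0,0,0,0,0],[0.3,0,0,0,0,0,0],[0.3,0,0,0,0,0,0],[0.3,0,0,0,0,0,0]]' 50
python3 -c "
from h import *
plan(.481,.2742,.032,-4.6)"
python3 -m handwheel '[[0.3,0,0,0,0,0,0],[0.3,-0.02,0,0,0,0,0],[0.3,-0.04,0,0,0,0,0],[0.3,-0.05,0,0,0,0,0],[0.3,-0.04,0,0,0,0,0],[0.3,0,0,0,0,0,0],[0.3,0,0,0,0,0,0]]'
python3 - <<'E'
from h import *
c=cradle(.6155,.0068,-4.4);t=c(0,.073);print(t);plan(*t,.18,-4.4)
p,W,H=cloud("wrist");cv2.imwrite("pics/w6.png",p);z=W[...,2]
# tubes in the cradle as seen now
m=(H[...,2]<90)&(H[...,1]<90)&(z>.106)&(z<.122)&(W[...,0]>.5)&(W[...,0]<.73)&(W[...,1]<.16)
for q,P in blobs(m,W,100): print("tube",q,rect(P),P[:,2].max())
E
```

```text
clock: 22.85
position: [0.4808, 0.2777, 0.0321]
ee_rot: [1.269, 1.17, -1.268]
force: [0.1, -0.5, 6.3]
width: 0.389
t 22.9 pos [0.4808 0.2777 0.0321] yaw -4.63 j7 -1.1 w 0.389 F [ 0.1 -0.5  6.3] | turn [-0.0005 -0.0006 -0.0005] shift [0.0001 0.0005 0.0035]
clock: 23.55
position: [0.4806, 0.2774, 0.1818]
ee_rot: [1.269, 1.17, -1.268]
force: [0.1, -0.5, -2.6]
width: 0.389
[0.6211 0.0796]
t 23.6 pos [0.4806 0.2774 0.1818] yaw -4.63 j7 -0.97 w 0.389 F [ 0.1 -0.5 -2.6] | turn [-0.0041 -0.0003 -0.0007] shift [0.0018 0.1553 0.1864]
```

View pics/w6.png

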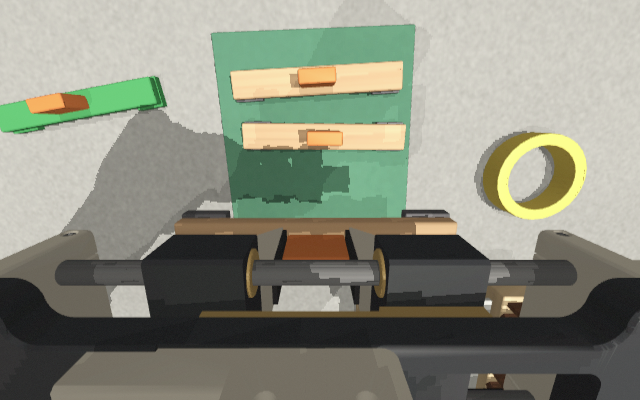

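```bash
python3 -m handwheel '[[0.3,0,0.031,0.037,-0.004,0,0],[0.3,0,0.031,0.037,0,0,0],[0.3,0,0.031,0.037,0,0,0],[0.3,0,0.031,0.037,0,0,0],[0.3,0,0.031,0.038,0,0,0],[0.3,0,0,0,0,0,0],[0.3,0,0,0,0,0,0]]'
cat >> h.py <<'E'
def tubec(y0,w=.03,ztop=(.108,.124)):
    """tube seen from wrist near world y0 (at x=.6155): offset line in the cradle frame"""
    p,W,H=cloud("wrist");a=np.radians(-4.4);z=W[...,2]
    m=(H[...,2]<100)&(H[...,1]<110)&(z>ztop[0])&(z<ztop[1])
    P=W[m];U=(P[:,:2]-[.6155,.0068])@np.array([[np.cos(a),-np.sin(a)],[np.sin(a),np.cos(a)]])
    k=(abs(U[:,1]-y0)<w)&(abs(U[:,0])<.13)
    U=U[k];print("tube",y0,len(U),"x",np.percentile(U[:,0],[.5,99.5]).round(4),"fit",np.polyfit(U[:,0],U[:,1],1).round(4),"mid y",np.percentile(U[:,1],[2,98]).round(4),"ztop",np.percentile(P[k,2],95).round(4));return p,W,H
E
python3 - <<'E'
from h import *
plan(.6211,.0796,.103,-4.4)
p,W,H=tubec(.110);cv2.imwrite("pics/w7.png",p)
E
```

```text
clock: 24.3
position: [0.6198, 0.0781, 0.1785]
ee_rot: [1.265, 1.173, -1.272]
force: [0.0, 0.8, -2.3]
width: 0.391
t 24.3 pos [0.6198 0.0781 0.1785] yaw -4.57 j7 -0.55 w 0.391 F [ 0.   0.8 -2.3] | turn [-0.0029  0.0012  0.0049] shift [ 0.0755  0.0012 -0.0016]
tube 0.11 9673 x [-0.0997  0.0971] fit [0.0029 0.1142] mid y [0.0976 0.1286] ztop 0.1175
```

View pics/w7.png

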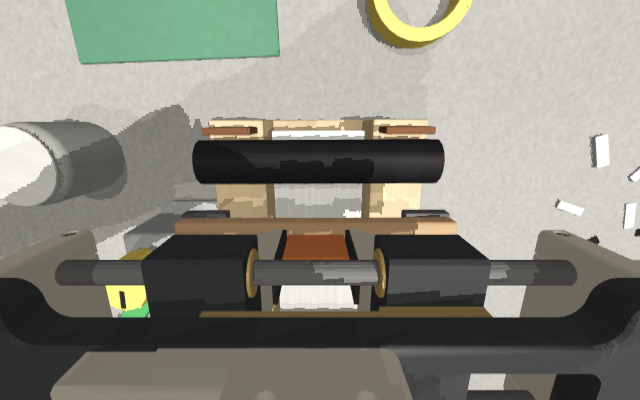

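```bash
python3 -m handwheel '[[0.3,0.02,0.0012,-0.001,-0.003,0.001,0.005],[0.3,0.02,0,0,0,0,0],[0.3,0.02,0,0,0,0,0],[0.3,0.01,0,0,0,0,0],[0.3,0.003,0,0,0,0,0],[0.3,0,0,0,0,0,0],[0.3,0,0,0,0,0,0]]'
python3 - <<'E'
from h import *
plan(.6214,.0841,.103,-4.4)
E
```

```text
clock: 25.05
position: [0.6224, 0.0816, 0.1091]
ee_rot: [1.266, 1.171, -1.258]
force: [-0.5, -0.3, -2.6]
width: 0.388
t 25.1 pos [0.6224 0.0816 0.1091] yaw -4.19 j7 -0.59 w 0.388 F [-0.5 -0.3 -2.6] | turn [ 0.0037 -0.0014 -0.0054] shift [ 0.0061 -0.0012 -0.0024]
```

```bash
python3 -m handwheel '[[0.3,0.0045,-0.001,0,0.004,-0.001,-0.005],[0.3,0,0,-0.0024,0,0,0],[0.3,0.002,0,0,0,0,0],[0.3,0,0,0,0,0,0],[0.3,0,0,0,0,0,0]]'
python3 - <<'E'
from h import *
plan(.6214,.0841,.103,-4.4)
E
```

```text
clock: 25.55
position: [0.6214, 0.084, 0.1032]
ee_rot: [1.266, 1.171, -1.266]
force: [-4.8, -0.5, 10.0]
width: 0.388
t 25.6 pos [0.6214 0.084  0.1032] yaw -4.44 j7 -0.6 w 0.388 F [-4.8 -0.5 10. ] | turn [-0.0007 -0.0002 -0.0004] shift [ 0.0002 -0.     -0.0001]
```

```bash
python3 -m handwheel '[[0.65,0,0,0,0,0,0],[0.65,0,0,0,0,0,0],[0.65,0,0,0,0,0,0],[0.65,0,0,0,0,0,0],[0.65,-0.02,0,0,0,0,0],[0.65,-0.04,0,0,0,0,0],[0.65,-0.04,0,0,0,0,0],[0.65,0,0,0,0,0,0]]'
python3 - <<'E'
from h import *
plan(.494,.3335,.15,-4.8)
p,W,H=tubec(.110);cv2.imwrite("pics/w8.png",p);z=W[...,2]
a=np.radians(-4.4);m=(H[...,0]<25)&(H[...,1]>60)&(z>.121)&(z<.14)
P=W[m];U=(P[:,:2]-[.6155,.0068])@np.array([[np.cos(a),-np.sin(a)],[np.sin(a),np.cos(a)]]);print(len(U),rect(U) if len(U)>5 else 0)
E
```

```text
clock: 26.35
position: [0.6242, 0.0849, 0.2076]
ee_rot: [1.272, 1.167, -1.259]
force: [-0.3, 0.1, 0.4]
width: 0.652
t 26.4 pos [0.6242 0.0849 0.2076] yaw -4.45 j7 -0.55 w 0.652 F [-0.3  0.1  0.4] | turn [ 0.0062 -0.0028 -0.008 ] shift [ 0.0576 -0.1505 -0.2368]
tube 0.11 6250 x [-0.1006  0.0966] fit [-0.0004  0.1107] mid y [0.0974 0.1227] ztop 0.1142
592 [-2.5 75.3 35.1 12.6  0.1]
```

```bash
python3 -m handwheel '[[0.65,0,0,0,0.006,-0.003,-0.008],[0.65,0,-0.025,-0.0395,0,0,0],[0.65,0,-0.025,-0.0395,0,0,0],[0.65,0,-0.025,-0.0395,0,0,0],[0.65,0,-0.025,-0.0395,0,0,0],[0.65,0.03,-0.025,-0.0395,0,0,0],[0.65,0.03,-0.025,-0.0395,0,0,0],[0.65,0.03,0,0,0,0,0],[0.65,0,0,0,0,0,0],[0.65,0,0,0,0,0,0]]'
python3 - <<'E'
from h import *
plan(.494,.335,.032,-4.8);p,W,H=chocks(.030,.063)
E
```

```text
clock: 27.4
position: [0.4951, 0.3224, 0.1174]
ee_rot: [1.262, 1.172, -1.282]
force: [0.4, -0.0, -0.2]
width: 0.652
t 27.4 pos [0.4951 0.3224 0.1174] yaw -4.84 j7 -1.07 w 0.652 F [ 0.4 -0.  -0.2] | turn [-0.0007  0.0055  0.0107] shift [ 0.0854 -0.0021 -0.0124]
fin [303 127] 891 [491.3 391.7  36.   13.9  -1.8] 0.0606
fin [314 200] 762 [494.1 333.9  35.2  13.7  -4.8] 0.0604
bar [305 126] 5862 [491.4 391.8 179.1  27.9  -1.6] 0.0268
bar [315 190] 4827 [494.4 333.8 179.1  28.   -5.2] 0.0267
```

```bash
python3 -m handwheel '[[0.65,0,-0.002,-0.012,0,0.005,0.01],[0.65,0.03,0,0,0,0,0],[0.65,0.03,0,0,0,0,0],[0.65,0.02,0,0,0,0,0],[0.65,0.0055,0,0,0,0,0],[0.65,0,0,0,0,0,0],[0.3,0,0,0,0,0,0],[0.3,0,0,0,0,0,0],[0.3,0,0,0,0,0,0],[0.3,0,0,0,0,0,0]]' 50
python3 -m handwheel '[[0.3,0,0,0,0,0,0],[0.3,-0.02,0,0,0,0,0],[0.3,-0.04,0,0,0,0,0],[0.3,-0.05,0,0,0,0,0],[0.3,-0.04,0,0,0,0,0],[0.3,0,0,0,0,0,0]]'
python3 - <<'E'
from h import *
c=cradle(.6155,.0068,-4.4);t=c(0,-.0235);print(t);plan(*t,.18,-4.4)
E
```

```text
clock: 28.45
position: [0.4947, 0.3363, 0.0336]
ee_rot: [1.274, 1.169, -1.268]
force: [-0.1, -0.5, 5.0]
width: 0.387
clock: 29.05
position: [0.4961, 0.3383, 0.1887]
ee_rot: [1.28, 1.168, -1.26]
force: [0.5, 1.4, -1.9]
width: 0.386
[ 0.6137 -0.0166]
t 29.1 pos [0.4961 0.3383 0.1887] yaw -4.79 j7 -1.05 w 0.386 F [ 0.5  1.4 -1.9] | turn [-0.0068 -0.0083 -0.0082] shift [0.0087 0.1445 0.3448]
```

```bash
python3 -m handwheel '[[0.3,0,0,0,-0.007,-0.008,-0.008],[0.3,0,0.016,0.0383,0,0,0],[0.3,0,0.016,0.0383,0,0,0],[0.3,0,0.016,0.0383,0,0,0],[0.3,0,0.016,0.0383,0,0,0],[0.3,0,0.016,0.0383,0,0,0],[0.3,0,0.016,0.0383,0,0,0],[0.3,0,0.016,0.0383,0,0,0],[0.3,0,0.016,0.0383,0,0,0],[0.3,0,0.016,0.0383,0,0,0]]'
python3 -m handwheel '[[0.3,0.02,0,0,0,0,0],[0.3,0,0,0,0,0,0],[0.3,0,0,0,0,0,0]]'
python3 - <<'E'
from h import *
c=cradle(.6155,.0068,-4.4);t=c(0,-.0215);print(t);plan(*t,.108,-4.4)
p,W,H=tubec(.015);cv2.imwrite("pics/w9.png",p)
E
```

```text
clock: 30.05
position: [0.6103, -0.021, 0.1815]
ee_rot: [1.255, 1.176, -1.277]
force: [1.0, 0.5, -2.8]
width: 0.386
clock: 30.35
position: [0.6098, -0.018, 0.1623]
ee_rot: [1.255, 1.177, -1.275]
force: [0.2, 0.6, -2.4]
width: 0.386
[ 0.6139 -0.0146]
t 30.4 pos [ 0.6098 -0.018   0.1623] yaw -4.3 j7 -0.4 w 0.386 F [ 0.2  0.6 -2.4] | turn [0.0018 0.0055 0.0108] shift [ 0.0543  0.0039 -0.0037]
tube 0.015 11404 x [-0.0974  0.0996] fit [-0.0001  0.0179] mid y [0.0012 0.0324] ztop 0.1179
```

View pics/w9.png

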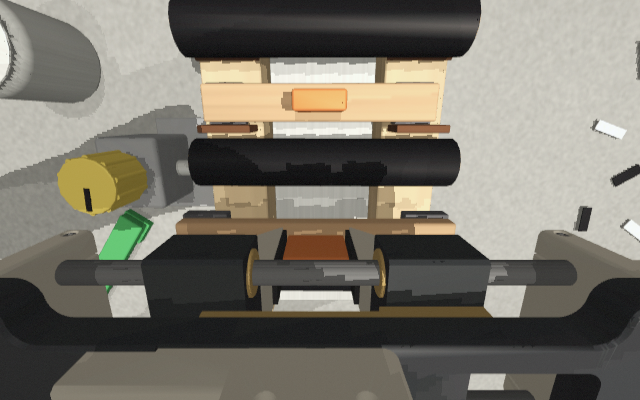

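```bash
python3 -m handwheel '[[0.3,0.02,0.004,-0.0037,0.002,0.0055,0.01],[0.3,0.02,0,0,0,0,0],[0.3,0.01,0,0,0,0,0],[0.3,0.003,0,0,0,0,0],[0.3,0,0,0,0,0,0],[0.3,0,0,0,0,0,0]]'
python3 - <<'E'
from h import *
c=cradle(.6155,.0068,-4.4);t=c(0,-.018);print(t);plan(*t,.103,-4.4)
E
```

```text
clock: 31.0
position: [0.616, -0.0155, 0.1119]
ee_rot: [1.268, 1.167, -1.263]
force: [0.6, 0.2, -2.2]
width: 0.388
[ 0.6141 -0.0111]
t 31.0 pos [ 0.616  -0.0155  0.1119] yaw -4.48 j7 -0.44 w 0.388 F [ 0.6  0.2 -2.2] | turn [-0.0014  0.0004 -0.0046] shift [ 0.0089 -0.0022 -0.0042]
```

```bash
python3 -m handwheel '[[0.3,0.0065,-0.002,0,-0.001,0,-0.0045],[0.3,0,0,-0.0042,0,0,0],[0.3,0.002,0,0,0,0,0],[0.3,0,0,0,0,0,0],[0.3,0,0,0,0,0,0]]'
python3 - <<'E'
from h import *
plan(.6141,-.0111,.103,-4.4)
E
```

```text
clock: 31.5
position: [0.6143, -0.0121, 0.1046]
ee_rot: [1.266, 1.169, -1.267]
force: [-5.5, -3.9, 18.2]
width: 0.388
t 31.5 pos [ 0.6143 -0.0121  0.1046] yaw -4.5 j7 -0.45 w 0.388 F [-5.5 -3.9 18.2] | turn [-0.0017  0.0018 -0.0009] shift [ 0.0016 -0.0003 -0.001 ]
```

```bash
python3 -m handwheel '[[0.65,0,0,0,0,0,0],[0.65,0,0,0,0,0,0],[0.65,0,0,0,0,0,0],[0.65,0,0,0,0,0,0],[0.65,-0.02,0,0,0,0,0],[0.65,-0.04,0,0,0,0,0],[0.65,-0.04,0,0,0,0,0],[0.65,0,0,0,0,0,0]]'
python3 - <<'E'
from h import *
plan(.4915,.392,.2,-1.8)
E
```

```text
clock: 32.3
position: [0.6169, -0.0104, 0.2079]
ee_rot: [1.27, 1.167, -1.26]
force: [1.5, 0.5, 0.0]
width: 0.648
t 32.3 pos [ 0.6169 -0.0104  0.2079] yaw -4.43 j7 -0.39 w 0.648 F [1.5 0.5 0. ] | turn [-0.046  -0.0007 -0.0075] shift [ 0.0079 -0.1379 -0.3983]
```

```bash
python3 -m handwheel '[[0.65,0,0,0,-0.046,0,-0.0075],[0.65,0,-0.015,-0.044,0,0,0],[0.65,0,-0.015,-0.044,0,0,0],[0.65,0,-0.015,-0.044,0,0,0],[0.65,0,-0.015,-0.044,0,0,0],[0.65,0,-0.015,-0.044,0,0,0],[0.65,0,-0.015,-0.044,0,0,0],[0.65,0,-0.015,-0.044,0,0,0],[0.65,0,-0.015,-0.044,0,0,0],[0.65,0,-0.015,-0.044,0,0,0]]'
python3 -m handwheel '[[0.65,0.04,0,0,0,0,0],[0.65,0.04,0,0,0,0,0],[0.65,0,0,0,0,0,0],[0.65,0,0,0,0,0,0]]'
python3 - <<'E'
from h import *
plan(.4915,.3935,.033,-1.8);p,W,H=chocks(.030,.063)
E
```

```text
clock: 33.3
position: [0.4906, 0.3903, 0.2029]
ee_rot: [1.228, 1.2, -1.239]
force: [0.4, 0.0, 0.8]
width: 0.65
clock: 33.7
position: [0.4906, 0.3883, 0.1233]
ee_rot: [1.227, 1.201, -1.24]
force: [0.5, 0.1, 1.1]
width: 0.654
t 33.7 pos [0.4906 0.3883 0.1233] yaw -1.81 j7 -1.1 w 0.654 F [0.5 0.1 1.1] | turn [-0.0002  0.0012  0.0101] shift [ 0.0903  0.0008 -0.0052]
fin [317 207] 715 [491.  392.5  34.8  14.1  -1.7] 0.0607
bar [317 197] 4539 [491.3 392.5 179.4  28.2  -1.6] 0.027
```

```bash
python3 -m handwheel '[[0.65,0,0.0008,-0.0048,0,0.001,0.01],[0.65,0.03,0,0,0,0,0],[0.65,0.03,0,0,0,0,0],[0.65,0.02,0,0,0,0,0],[0.65,0.0103,0,0,0,0,0],[0.65,0,0,0,0,0,0],[0.3,0,0,0,0,0,0],[0.3,0,0,0,0,0,0],[0.3,0,0,0,0,0,0],[0.3,0,0,0,0,0,0]]' 50
python3 -m handwheel '[[0.3,0,0,0,0,0,0],[0.3,-0.02,0,0,0,0,0],[0.3,-0.04,0,0,0,0,0],[0.3,-0.05,0,0,0,0,0],[0.3,-0.04,0,0,0,0,0],[0.3,0,0,0,0,0,0]]'
python3 - <<'E'
from h import *
c=cradle(.6155,.0068,-4.4);t=c(0,-.1165);print(t);plan(*t,.18,-4.4)
E
```

```text
clock: 34.75
position: [0.4922, 0.3939, 0.0341]
ee_rot: [1.235, 1.194, -1.23]
force: [-1.0, -0.8, 6.0]
width: 0.387
clock: 35.35
position: [0.4934, 0.3961, 0.1894]
ee_rot: [1.242, 1.193, -1.223]
force: [1.1, 0.7, -2.8]
width: 0.387
[ 0.6066 -0.1094]
t 35.4 pos [0.4934 0.3961 0.1894] yaw -1.81 j7 -1.08 w 0.387 F [ 1.1  0.7 -2.8] | turn [ 0.0452 -0.0078 -0.008 ] shift [0.0094 0.1516 0.4953]
```

```bash
python3 -m handwheel '[[0.3,0,0,0,0.045,-0.008,-0.008],[0.3,0,0.0138,0.045,0,0,0],[0.3,0,0.0138,0.045,0,0,0],[0.3,0,0.0138,0.045,0,0,0],[0.3,0,0.0138,0.045,0,0,0],[0.3,0,0.0138,0.045,0,0,0],[0.3,0,0.0138,0.045,0,0,0],[0.3,0,0.0138,0.045,0,0,0],[0.3,0,0.0138,0.045,0,0,0],[0.3,0,0.0138,0.045,0,0,0]]'
python3 -m handwheel '[[0.3,0,0.0138,0.045,0,0,0],[0.3,0,0.0138,0.045,0,0,0],[0.3,0.02,0,0,0,0,0],[0.3,0,0,0,0,0,0],[0.3,0,0,0,0,0,0]]'
python3 - <<'E'
from h import *
c=cradle(.6155,.0068,-4.4);t=c(0,-.1165);print(t);plan(*t,.11,-4.4)
p,W,H=tubec(-.08);cv2.imwrite("pics/w10.png",p)
E
```

```text
clock: 36.35
position: [0.584, -0.0222, 0.1844]
ee_rot: [1.256, 1.172, -1.275]
force: [0.5, 0.2, -2.9]
width: 0.386
clock: 36.85
position: [0.6041, -0.1108, 0.165]
ee_rot: [1.256, 1.175, -1.274]
force: [0.2, 0.7, -1.1]
width: 0.384
[ 0.6066 -0.1094]
t 36.9 pos [ 0.6041 -0.1108  0.165 ] yaw -4.32 j7 -0.25 w 0.384 F [ 0.2  0.7 -1.1] | turn [0.0015 0.0065 0.0088] shift [ 0.055   0.0023 -0.0016]
tube -0.08 10927 x [-0.0986  0.0982] fit [ 0.002  -0.0772] mid y [-0.0938 -0.063 ] ztop 0.1177
```

View pics/w10.png

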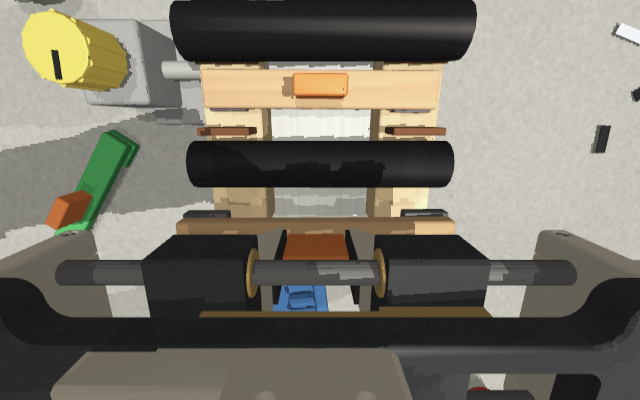

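Chock 1 sits beside tube 1, with its fin at (320,85), and tube 2 is seated in bay 2. The third chock hangs just to the -y side.

```bash
python3 -m handwheel '[[0.3,0.02,0.0023,-0.0016,0.0015,0.0065,0.009],[0.3,0.02,0,0,0,0,0],[0.3,0.01,0,0,0,0,0],[0.3,0.005,0,0,0,0,0],[0.3,0,0,0,0,0,0],[0.3,0,0,0,0,0,0]]'
python3 - <<'E'
from h import *
c=cradle(.6155,.0068,-4.4);t=c(0,-.113);print(t);plan(*t,.104,-4.4)
E
```

```text
clock: 37.5
position: [0.6079, -0.1104, 0.1117]
ee_rot: [1.267, 1.168, -1.264]
force: [-0.6, -0.7, -1.9]
width: 0.386
[ 0.6068 -0.1059]
t 37.5 pos [ 0.6079 -0.1104  0.1117] yaw -4.45 j7 -0.28 w 0.386 F [-0.6 -0.7 -1.9] | turn [-0.0008  0.0009 -0.0037] shift [ 0.0077 -0.0015 -0.0044]
```

```bash
python3 -m handwheel '[[0.3,0.006,-0.001,0,-0.001,0.001,-0.0035],[0.3,0,0,-0.0042,0,0,0],[0.3,0.002,0,0,0,0,0],[0.3,0,0,0,0,0,0],[0.3,0,0,0,0,0,0]]'
python3 -m handwheel '[[0.65,0,0,0,0,0,0],[0.65,0,0,0,0,0,0],[0.65,0,0,0,0,0,0],[0.65,0,0,0,0,0,0],[0.65,-0.02,0,0,0,0,0],[0.65,-0.04,0,0,0,0,0],[0.65,-0.04,0,0,0,0,0],[0.65,-0.04,0,0,0,0,0],[0.65,0,0,0,0,0,0]]'
python3 - <<'E'
from h import *
c=cradle(.6155,.0068,-4.4);plan(*c(0,-.05),.36,-4.4)
E
```

```text
clock: 38.0
position: [0.6073, -0.107, 0.105]
ee_rot: [1.266, 1.17, -1.266]
force: [-6.4, -2.3, 16.9]
width: 0.391
clock: 38.9
position: [0.6098, -0.1059, 0.2486]
ee_rot: [1.269, 1.166, -1.26]
force: [-0.5, 0.1, -1.2]
width: 0.648
t 38.9 pos [ 0.6098 -0.1059  0.2486] yaw -4.41 j7 -0.21 w 0.648 F [-0.5  0.1 -1.2] | turn [-0.0001 -0.0001 -0.0081] shift [-0.1114 -0.0029 -0.0628]
```

```bash
python3 -m handwheel '[[0.65,-0.03,0,0.03,0,0,-0.008],[0.65,-0.03,0,0.03,0,0,0],[0.65,-0.02,0,0.03,0,0,0],[0.65,0,0,0,0,0,0],[0.65,0,0,0,0,0,0]]'
cat >> h.py <<'E'
def check(fn):
    a=np.radians(-4.4);p,W,H=cloud("wrist");cv2.imwrite(fn,p)
    V=W.copy();V[...,:2]=(W[...,:2]-[.6155,.0068])@np.array([[np.cos(a),-np.sin(a)],[np.sin(a),np.cos(a)]])
    z=V[...,2];r=(abs(V[...,0])<.12)&(abs(V[...,1])<.17)
    m=(H[...,2]<100)&(H[...,1]<110)&r
    for c,P in blobs(m&(z>.105)&(z<.125),V,150): print("tube",c,rect(P),"ztop",np.percentile(P[:,2],[90,97]).round(4),"xmid",np.percentile(P[:,0],[.5,99.5]).mean().round(4))
    m=(H[...,0]<25)&(H[...,1]>60)&r
    for c,P in blobs(m&(z>.120)&(z<.140),V,40): print("fin",c,rect(P),np.percentile(P[:,2],90).round(4))
    for c,P in blobs(m&(z>.090)&(z<.105),V,150): print("bar",c,rect(P),np.percentile(P[:,2],50).round(4))
    m=(H[...,1]<45)&(H[...,2]>110)&r&(z>.058)&(z<.095)&(abs(V[...,0])<.04);print("plat z",np.percentile(z[m],[10,50,90]).round(4),m.sum())
    m=(H[...,0]>22)&(H[...,0]<34)&(H[...,1]>120)&(W[...,2]>.112)&(W[...,2]<.135)
    for c,P in blobs(m,W,60): print("knob",c,rect(P),P[:,:3].mean(0).round(4))
    return p,W,H,V
E
python3 - <<'E'
from h import *
plan(.443,.022,.25,-4.4);check("pics/w11.png")
E
```

```text
clock: 39.4
position: [0.6003, -0.1968, 0.3223]
ee_rot: [1.263, 1.178, -1.273]
force: [-0.1, 0.8, 0.8]
width: 0.647
t 39.4 pos [ 0.6003 -0.1968  0.3223] yaw -4.51 j7 -0.03 w 0.647 F [-0.1  0.8  0.8] | turn [-0.0019 -0.0003  0.0091] shift [ 0.0723 -0.1736 -0.2061]
tube [318   4] [-3.00e-01  1.70e+00  1.99e+02  5.70e+00 -1.00e-01] ztop [0.1105 0.1114] xmid -0.0003
tube [317  78] [ -1.6 -78.6 199.5  34.7  -0.2] ztop [0.1162 0.1169] xmid -0.0015
fin [317  21] [ -1.1 -21.7  34.9  13.7   0. ] 0.13
fin [317 109] [-1.300e+00 -1.153e+02  3.500e+01  1.270e+01 -1.000e-01] 0.1301
bar [317  30] [ -1.2 -21.5 180.4  28.7  -0.3] 0.0962
bar [257  57] [-75.3 -52.3  40.2   6.1   0.3] 0.1037
bar [378  56] [ 74.2 -51.9  39.6   6.5  -0.1] 0.1035
bar [317 110] [-1.100e+00 -1.159e+02  1.803e+02  2.770e+01 -1.000e-01] 0.0962
plat z [0.0655 0.0666 0.0676] 1577
knob [164  13] [440.6  10.4  44.4  24.6  -0.9] [0.4404 0.0111 0.1196]
```

View pics/w11.png

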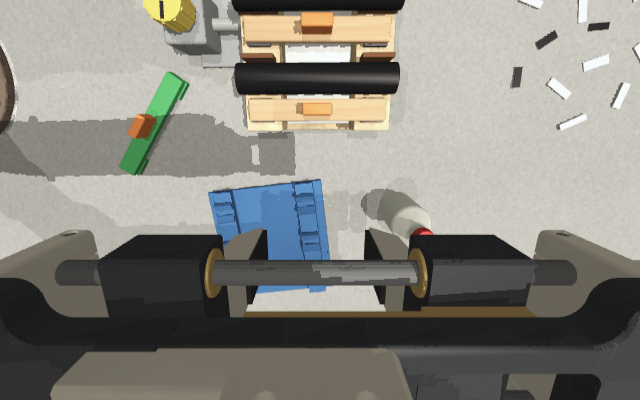

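```bash
python3 -m handwheel '[[0.7,0,0,0,-0.002,0,0.009],[0.7,0.01,-0.029,-0.0344,0,0,0],[0.7,0.01,-0.029,-0.0344,0,0,0],[0.7,0.01,-0.029,-0.0344,0,0,0],[0.7,0.01,-0.029,-0.0344,0,0,0],[0.7,0.01,-0.029,-0.0344,0,0,0],[0.7,0.01,-0.029,-0.0344,0,0,0],[0.7,0,0,0,0,0,0]]'
python3 -m handwheel '[[0.7,0,0,0,-0.145,0,0],[0.7,0,0,0,-0.145,0,0],[0.7,0,0,0,-0.145,0,0],[0.7,0,0,0,-0.145,0,0],[0.7,0,0,0,-0.145,0,0],[0.7,0,0,0,-0.145,0,0],[0.7,0,0,0,-0.145,0,0],[0.7,0,0,0,-0.145,0,0],[0.7,0,0,0,-0.145,0,0],[0.7,0,0,0,-0.145,0,0]]'
python3 -m handwheel '[[0.7,0,0,0,-0.145,0,0],[0.7,0,0,0,-0.145,0,0],[0.7,0,0,0,-0.145,0,0],[0.7,0,0,0,-0.145,0,0],[0.7,0,0,0,-0.145,0,0],[0.7,0,0,0,-0.145,0,0],[0.7,0,0,0,-0.145,0,0],[0.7,0,0,0,-0.145,0,0],[0.7,0,0,0,0,0,0],[0.7,0,0,0,0,0,0]]'
python3 - <<'E'
from h import *
plan(.441,.0222,.15);print(observe()["joints"].round(2));check("pics/w12.png")
E
```

```text
clock: 40.25
position: [0.4377, 0.0282, 0.2616]
ee_rot: [1.256, 1.179, -1.26]
force: [0.6, -0.7, 1.2]
width: 0.702
clock: 41.25
position: [0.4419, 0.0231, 0.2623]
ee_rot: [0.148, 1.566, -0.148]
force: [-0.5, -0.5, -0.1]
width: 0.702
clock: 42.25
position: [0.4421, 0.0229, 0.2625]
ee_rot: [-0.749, 1.438, 0.75]
force: [-0.1, 0.6, 0.6]
width: 0.697
t 42.2 pos [0.4421 0.0229 0.2625] yaw 145.04 j7 2.08 w 0.697 F [-0.1  0.6  0.6] | turn [-0.      0.     -0.0006] shift [ 0.1125  0.0005 -0.0012]
[ 0.77  0.28 -1.12  1.88  0.27  1.16  2.08]
tube [156 199] [ -2.7 -79.  198.2  34.7   0. ] ztop [0.1164 0.117 ] xmid -0.0054
tube [245 232] [-67.5  15.3  65.4  34.   -0.2] ztop [0.115  0.1161] xmid -0.0678
tube [271 301] [-49.   98.6  95.4  12.5   1.3] ztop [0.1145 0.1154] xmid -0.0488
tube [290 299] [-69.  116.9  63.5  20.8  -0. ] ztop [0.1168 0.1172] xmid -0.0696
fin [120 178] [  -1.2 -116.6   37.5   14.2    0.3] 0.1302
bar [140 171] [  -0.6 -116.7  180.3   28.4   -0. ] 0.0965
bar [210 213] [-36.2 -22.  109.   28.3  -0.5] 0.0965
bar [276 249] [-81.   54.   32.8  25.6  85. ] 0.0966
plat z [0.066  0.0669 0.0678] 1366
knob [315 182] [438.   16.3  43.2  34.8 -35.6] [0.4382 0.017  0.1204]
```

View pics/w12.png

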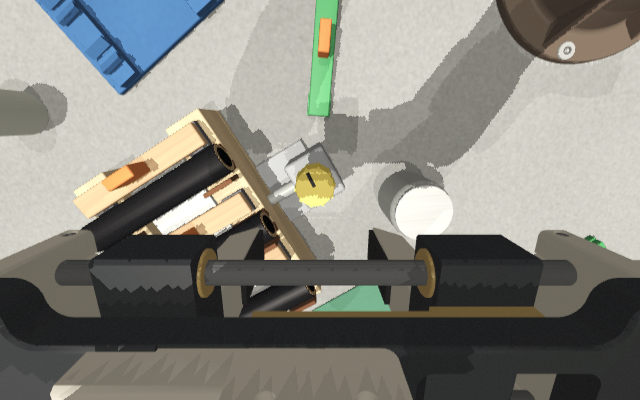

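```bash
python3 -m handwheel '[[0.7,0.04,0,0,0,0,0],[0.7,0.04,0,0,0,0,0],[0.7,0.02,0,0,0,0,0],[0.7,0,0,0,0,0,0],[0.7,0,0,0,0,0,0]]'
python3 - <<'E'
from h import *
plan(.441,.0222,.09)
p,W,H=cloud("wrist");z=W[...,2]
m=((H[...,0]>20)&(H[...,0]<36)&(H[...,1]>90)&(z>.05)&(z<.14))
for c,P in blobs(m,W,60):
    T=P[P[:,2]>.117];print(c,len(P),len(T),np.percentile(P[:,2],[50,95]).round(4),rect(T),cv2.minEnclosingCircle((T[:,:2]*1000).astype(np.float32)))
cv2.imwrite("pics/w13.png",p[100:330,180:460])
# scene & side views of knob and chocks
for n in("scene","side"):
    p,W,H=cloud(n);z=W[...,2]
    m=((H[...,0]>20)&(H[...,0]<36)&(H[...,1]>120)&(z>.116)&(z<.14))
    for c,P in blobs(m,W,15): print(n,"knob",rect(P))
    a=np.radians(-4.4);V=W.copy();V[...,:2]=(W[...,:2]-[.6155,.0068])@np.array([[np.cos(a),-np.sin(a)],[np.sin(a),np.cos(a)]])
    m=(H[...,0]<14)&(H[...,1]>150)&(z>.105)&(abs(V[...,0])<.1)&(abs(V[...,1])<.16)
    for c,P in blobs(m,V,8): print(n,"fin",c,rect(P))
    cv2.imwrite(f"pics/{n}1.png",cv2.resize(p[150:270,200:360],None,fx=4,fy=4))
E
```

```text
clock: 42.8
position: [0.4425, 0.0231, 0.1633]
ee_rot: [-0.751, 1.437, 0.752]
force: [0.2, 0.1, -0.1]
width: 0.695
t 42.8 pos [0.4425 0.0231 0.1633] yaw 145.2 j7 1.93 w 0.695 F [ 0.2  0.1 -0.1] | turn [-0.      0.0002 -0.0003] shift [ 0.0733  0.0007 -0.0016]
[315 211] 2806 2368 [0.1209 0.1221] [441.8  20.7  45.8  44.3 -28.4] ((441.9010009765625, 20.64558219909668), 23.34882926940918)
scene knob [444.1  26.   41.6  40.2  48.2]
scene fin [260 173] [   3.2 -111.8   32.    13.9   -0.5]
scene fin [271 191] [  2.8 -17.3  34.9  15.6  -1.4]
scene fin [283 209] [-0.9 53.7 40.4 35.1 82.6]
side knob [437.9  26.6  43.1  38.6  88.6]
side fin [321 156] [  -2.2 -108.9   35.4   14.4   -1.1]
side fin [307 166] [ 11.1 -36.8  76.7  34.  -58.4]
side fin [294 175] [  7.3  50.2  70.1  36.2 -56.6]
```

View pics/scene1.png

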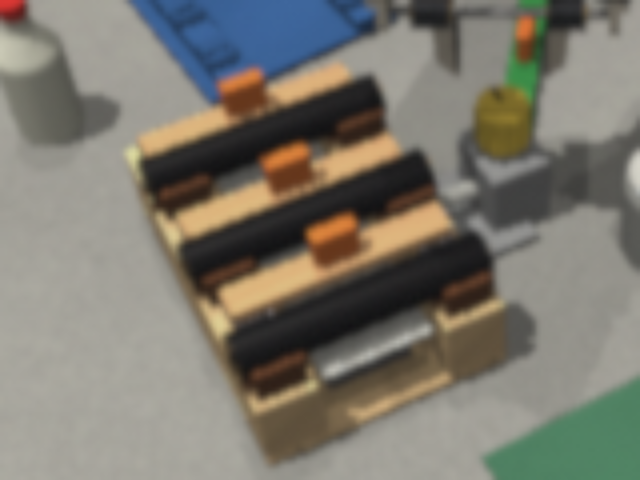

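The scene crop shows all three chocks beside their tubes: fins at (242,90), (287,165) and (333,238), tubes at (265,135), (310,215) and (360,300). I'll grip the knob now.

```bash
python3 -m handwheel '[[0.7,0.03,0,-0.0018,0,0,0],[0.7,0.03,0,0,0,0,0],[0.7,0.013,0,0,0,0,0],[0.7,0,0,0,0,0,0],[0.4,0,0,0,0,0,0],[0.4,0,0,0,0,0,0],[0.4,0,0,0,0,0,0],[0.4,0,0,0,0,0,0]]' 30
python3 -c "
from h import *
plan(.4415,.0215,.09);print(observe()['ft_torque'])"
python3 -m handwheel '[[0.4,0,0,0,0.07,0,0],[0.4,0,0,0,0.07,0,0],[0.4,0,0,0,0.07,0,0],[0.4,0,0,0,0.07,0,0],[0.4,0,0,0,0.07,0,0],[0.4,0,0,0,0,0,0]]'
python3 -c "
from h import *
plan(.4415,.0215,.09);print(observe()['ft_torque'])"
```

```text
clock: 43.75
position: [0.4423, 0.0211, 0.0907]
ee_rot: [-0.752, 1.435, 0.75]
force: [0.2, -0.8, 7.1]
width: 0.475
t 43.8 pos [0.4423 0.0211 0.0907] yaw 145.22 j7 1.8 w 0.475 F [ 0.2 -0.8  7.1] | turn [0.     0.001  0.0018] shift [ 0.0007  0.0009 -0.0001]
[-0.13843358  0.04578829  0.01017923]
clock: 44.35
position: [0.4424, 0.021, 0.0907]
ee_rot: [-0.479, 1.515, 0.478]
force: [1.2, -2.0, 5.6]
width: 0.474
t 44.4 pos [0.4424 0.021  0.0907] yaw 125.02 j7 1.51 w 0.474 F [ 1.2 -2.   5.6] | turn [0.     0.0016 0.0018] shift [ 0.0007  0.001  -0.0005]
[-0.23382078 -0.20724947 -0.04922363]
```

```bash
for i in 1 2 3; do python3 -m handwheel '[[0.4,0,0,0,0.1,0,0],[0.4,0,0,0,0.1,0,0],[0.4,0,0,0,0.1,0,0],[0.4,0,0,0,0.1,0,0],[0.4,0,0,0,0.1,0,0],[0.4,0,0,0,0.1,0,0],[0.4,0,0,0,0.1,0,0],[0.4,0,0,0,0.1,0,0],[0.4,0,0,0,0.1,0,0],[0.4,0,0,0,0.1,0,0]]' | head -2; done
python3 - <<'E'
from h import *
plan(.4415,.0215,.09);print(observe()['ft_torque'],observe()['joints'].round(2));a=np.radians(-4.4)
for n in("scene","side"):
    p,W,H=cloud(n);V=W.copy();V[...,:2]=(W[...,:2]-[.6155,.0068])@np.array([[np.cos(a),-np.sin(a)],[np.sin(a),np.cos(a)]])
    z=V[...,2];m=(H[...,1]<60)&(H[...,2]>90)&(z>.058)&(z<.095)&(abs(V[...,0])<.035)&(abs(V[...,1])<.14);print(n,"plat",np.percentile(z[m],[10,50,90]).round(4),m.sum())
    for y in(.11,.015,-.08):
        m=(H[...,2]<90)&(abs(V[...,0])<.09)&(abs(V[...,1]-y)<.03)&(z>.1);print(n,"tube",y,np.percentile(z[m],[80,95]).round(4))
    tb=(abs(V[...,0])<.4)&(abs(z)<.015);print("table",np.nanmedian(z[tb]).round(4))
E
```

```text
clock: 45.35
position: [0.4425, 0.0204, 0.0907]
clock: 46.35
position: [0.442, 0.02, 0.0907]
clock: 47.35
position: [0.4415, 0.0202, 0.0907]
t 47.4 pos [0.4415 0.0202 0.0907] yaw -46.98 j7 -1.04 w 0.474 F [-2.5 -5.3 11.8] | turn [-0.      0.0001 -0.001 ] shift [ 0.0007 -0.0009 -0.0009]
[-1.14843787  0.58313971  0.10982389] [-0.09  0.33 -0.09  2.16  0.05  0.66 -1.04]
scene plat [0.0733 0.0758 0.078 ] 145
scene tube 0.11 [0.1142 0.1159]
scene tube 0.015 [0.1143 0.1162]
scene tube -0.08 [0.1138 0.1155]
table -0.0017
side plat [0.0731 0.0748 0.0772] 40
side tube 0.11 [0.1136 0.1154]
side tube 0.015 [0.1135 0.1151]
side tube -0.08 [0.1131 0.1152]
table -0.0019
```

```bash
cat >> h.py <<'E'
def tz(save=None):
    a=np.radians(-4.4);out={}
    for n in("scene","side"):
        Z=[]
        for _ in range(5):
            p,W,H=cloud(n);Z.append(W[...,2])
        V=W.copy();V[...,:2]=(W[...,:2]-[.6155,.0068])@np.array([[np.cos(a),-np.sin(a)],[np.sin(a),np.cos(a)]])
        out[n]=np.nanmean(Z,0)
        if save:
            for i,y in enumerate((.11,.015,-.08)): out[f"{n}{i}"]=(H[...,2]<90)&(abs(V[...,0])<.09)&(abs(V[...,1]-y)<.03)&(V[...,2]>.105)
            out[n+"p"]=(H[...,1]<60)&(H[...,2]>90)&(V[...,2]>.07)&(V[...,2]<.095)&(abs(V[...,0])<.03)&(abs(V[...,1])<.13)
    if save: np.savez("base.npz",**out);return
    B=np.load("base.npz")
    for n in("scene","side"): print(n,"dz mm tubes",[round(1e3*float(np.nanmedian((out[n]-B[n])[B[f"{n}{i}"]])),2) for i in range(3)],"plat",round(1e3*float(np.nanmedian((out[n]-B[n])[B[n+"p"]])),2))
E
python3 -c "
from h import *
tz(1);tz()"
python3 -m handwheel '[[0.4,0,0,0,0.08,0,0],[0.4,0,0,0,0.08,0,0],[0.4,0,0,0,0.08,0,0],[0.4,0,0,0,0.08,0,0],[0.4,0,0,0,0.08,0,0],[0.4,0,0,0,0.05,0,0],[0.4,0,0,0,0,0,0]]'
python3 -c "
from h import *
plan(.4415,.0215,.09);print(observe()['ft_torque']);tz()"
```

```text
scene dz mm tubes [0.01, -0.07, 0.04] plat 0.26
side dz mm tubes [-0.04, -0.03, 0.12] plat 0.15
clock: 49.15
position: [0.4413, 0.0204, 0.0907]
ee_rot: [2.058, 0.314, -2.058]
force: [-3.9, -5.1, 11.4]
width: 0.473
t 49.1 pos [0.4413 0.0204 0.0907] yaw -72.63 j7 -1.43 w 0.473 F [-3.9 -5.1 11.4] | turn [ 0.     -0.0003 -0.0006] shift [ 0.0007 -0.001  -0.0005]
[-1.03256109  0.73685843 -0.02457243]
scene dz mm tubes [0.34, 0.3, 0.34] plat 1.68
side dz mm tubes [0.37, 0.29, 0.35] plat 1.71
```

All three tubes have risen about 0.33 mm, so the platform is bearing on each of them. I'll release the knob and check.

```bash
python3 -m handwheel '[[0.7,0,0,0,0,0,0],[0.7,0,0,0,0,0,0],[0.7,0,0,0,0,0,0],[0.7,0,0,0,0,0,0],[0.7,-0.02,0,0,0,0,0],[0.7,-0.05,0,0,0,0,0],[0.7,-0.05,0,0,0,0,0],[0.7,-0.05,0,0,0,0,0],[0.7,-0.05,0,0,0,0,0],[0.7,0,0,0,0,0,0]]'
python3 -m handwheel '[[0.7,-0.03,0,0.01,0,0,0],[0.7,0,0,0,0,0,0],[0.7,0,0,0,0,0,0]]'
python3 -c "
from h import *
plan(.50,.0,.35,-94.4);tz();check('pics/w14.png')"
```

```text
clock: 50.65
position: [0.4443, 0.0217, 0.3162]
ee_rot: [2.068, 0.317, -2.045]
force: [0.0, -0.3, -1.0]
width: 0.701
clock: 50.95
position: [0.4318, 0.0182, 0.3397]
ee_rot: [2.057, 0.317, -2.056]
force: [-0.7, 0.0, -1.1]
width: 0.699
t 51.0 pos [0.4318 0.0182 0.3397] yaw -72.47 j7 -1.43 w 0.699 F [-0.7  0.  -1.1] | turn [ 3.827e-01 -8.000e-04  2.000e-04] shift [-0.0103  0.013  -0.0694]
scene dz mm tubes [0.32, 0.37, 0.37] plat 1.72
side dz mm tubes [0.34, 0.32, 0.38] plat 1.62
tube [274  44] [-47.  110.4 108.6  35.2  -0. ] ztop [0.1172 0.1178] xmid -0.0489
tube [350  58] [-2.800e+01  1.570e+01  1.452e+02  3.510e+01 -1.000e-01] ztop [0.1171 0.1178] xmid -0.0303
tube [424  72] [-10.  -78.7 184.   35.6   0. ] ztop [0.117  0.1177] xmid -0.0129
fin [324  17] [-3.9 60.9 35.  14.1  0.2] 0.1305
fin [389  42] [ -1.3 -22.3  36.2  14.1  -0.2] 0.1305
fin [457  74] [  -1.4 -116.8   35.7   14.7    0.5] 0.1304
bar [316  51] [-3.230e+01  5.700e+01  1.264e+02  3.640e+01  1.000e-01] 0.0967
bar [380  59] [-14.3 -22.2 153.7  28.3  -0.6] 0.0966
bar [448  73] [-1.100e+00 -1.138e+02  1.800e+02  3.390e+01  1.000e-01] 0.0965
bar [248  56] [-75.7 134.7  39.5  10.3   0.2] 0.1034
plat z [0.078  0.0791 0.0802] 2733
knob [316 177] [429.5  18.7  42.6  21.  -74.9] [0.4307 0.0187 0.1208]
```

View pics/w14.png

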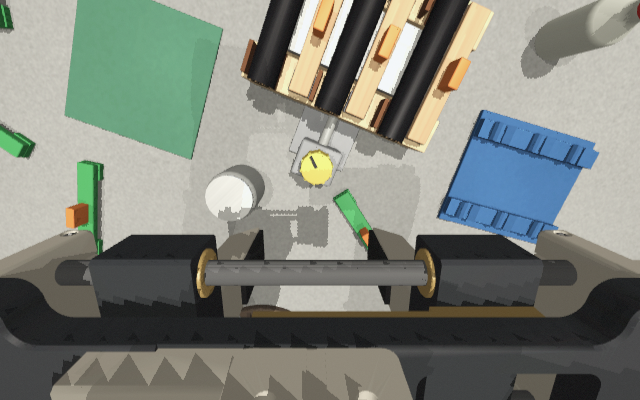

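Chock 0 isn't snug. Its fin is at cradle y = 60.9 mm with tube 0 at 110.4, a 49.5 mm gap, while the other two are at 38 mm. Comparing with picture w9, it had already been knocked by then, so step 1 can't have been completed. I'll lower the jack first, reset chock 0, then raise it again.

```bash
python3 -c "
from h import *
plan(.4413,.0204,.0905)"
```

```text
t 51.5 pos [0.4318 0.0181 0.3396] yaw -72.48 j7 -1.43 w 0.7 F [0.4 0.4 0.3] | turn [0.     0.0003 0.0001] shift [ 0.2491  0.0007 -0.0098]
```

```bash
python3 -m handwheel '[[0.7,0.04,0.0007,-0.0098,0,0,0],[0.7,0.05,0,0,0,0,0],[0.7,0.05,0,0,0,0,0],[0.7,0.04,0,0,0,0,0],[0.7,0,0,0,0,0,0],[0.7,0,0,0,0,0,0]]'
python3 -c "
from h import *
plan(.4413,.0204,.0905)"
```

```text
clock: 52.1
position: [0.4415, 0.0204, 0.1604]
ee_rot: [2.056, 0.317, -2.058]
force: [0.5, 0.5, 0.3]
width: 0.699
t 52.1 pos [0.4415 0.0204 0.1604] yaw -72.49 j7 -1.42 w 0.699 F [0.5 0.5 0.3] | turn [0.     0.001  0.0002] shift [ 0.0699 -0.      0.0002]
```

```bash
python3 -m handwheel '[[0.7,0.03,0,0,0,0,0],[0.7,0.03,0,0,0,0,0],[0.7,0.01,0,0,0,0,0],[0.7,0,0,0,0,0,0],[0.4,0,0,0,0,0,0],[0.4,0,0,0,0,0,0],[0.4,0,0,0,0,0,0],[0.4,0,0,0,0,0,0]]' 30
python3 -m handwheel '[[0.4,0,0,0,-0.1,0,0],[0.4,0,0,0,-0.1,0,0],[0.4,0,0,0,-0.1,0,0],[0.4,0,0,0,-0.1,0,0],[0.4,0,0,0,-0.1,0,0],[0.4,0,0,0,-0.1,0,0],[0.4,0,0,0,-0.1,0,0],[0.4,0,0,0,-0.1,0,0],[0.4,0,0,0,-0.1,0,0],[0.4,0,0,0,0,0,0]]'
python3 -c "
from h import *
plan(.4413,.0204,.0905);tz()"
python3 -m handwheel '[[0.7,0,0,0,0,0,0],[0.7,0,0,0,0,0,0],[0.7,0,0,0,0,0,0],[0.7,0,0,0,0,0,0],[0.65,-0.02,0,0,0,0,0],[0.65,-0.05,0,0,0,0,0],[0.65,-0.05,0,0,0,0,0],[0.65,-0.03,0,0,0,0,0],[0.65,0,0,0,0,0,0]]'
python3 -c "
from h import *
c=cradle(.6155,.0068,-4.4);t=c(-.003,.061);print(t);plan(*t,.22,-4.4)"
```

```text
clock: 52.9
position: [0.4422, 0.0206, 0.0908]
ee_rot: [2.059, 0.317, -2.055]
force: [-1.6, -0.1, 8.7]
width: 0.475
clock: 53.9
position: [0.442, 0.0207, 0.0908]
ee_rot: [1.471, 1.015, -1.469]
force: [-1.6, 0.2, 9.1]
width: 0.477
t 53.9 pos [0.442  0.0207 0.0908] yaw -20.71 j7 -0.64 w 0.477 F [-1.6  0.2  9.1] | turn [ 0.     -0.0009 -0.0013] shift [ 0.0003 -0.0006  0.0005]
scene dz mm tubes [-0.02, 0.05, 0.09] plat -1.39
side dz mm tubes [0.05, -0.02, 0.53] plat -1.09
clock: 55.3
position: [0.4437, 0.0208, 0.244]
ee_rot: [1.478, 1.01, -1.466]
force: [-0.2, -0.2, -1.2]
width: 0.649
[0.6172 0.0679]
t 55.3 pos [0.4437 0.0208 0.244 ] yaw -20.93 j7 -0.57 w 0.649 F [-0.2 -0.2 -1.2] | turn [-0.2884 -0.0024 -0.0073] shift [ 0.024   0.1694 -0.0602]
```

```bash
python3 -m handwheel '[[0.65,0,0,0,-0.144,0,-0.004],[0.65,0,0,0,-0.144,-0.002,-0.003],[0.65,0,0.0424,-0.015,0,0,0],[0.65,0,0.0424,-0.015,0,0,0],[0.65,0.01,0.0424,-0.015,0,0,0],[0.65,0.01,0.0424,-0.015,0,0,0],[0.65,0,0,0,0,0,0],[0.65,0,0,0,0,0,0]]'
python3 - <<'E'
from h import *
p,W,H,V=check("pics/w15.png");c=cradle(.6155,.0068,-4.4);plan(*c(-.003,.061),.103,-4.4)
E
```

```text
clock: 56.1
position: [0.6145, 0.0674, 0.2162]
ee_rot: [1.26, 1.179, -1.274]
force: [-0.1, -0.5, -0.1]
width: 0.651
tube [324 145] [-9.000e-01  1.105e+02  2.004e+02  3.580e+01 -1.000e-01] ztop [0.1176 0.1182] xmid -0.0008
tube [324 237] [  0.   16.4 200.   35.1  -0. ] ztop [0.1174 0.118 ] xmid -0.0004
tube [316 306] [-8.50e+00 -6.51e+01  1.53e+02  8.20e+00  1.00e-01] ztop [0.1127 0.1134] xmid -0.0084
fin [321 201] [-3.2 61.3 35.9 13.2  0. ] 0.1313
fin [323 287] [ -0.8 -26.5  35.2   4.1   0.9] 0.1315
bar [323 198] [-4.000e-01  5.710e+01  1.885e+02  3.590e+01 -1.000e-01] 0.0976
bar [316 257] [ -8.1 -11.1 105.1   6.4  -0.5] 0.0972
bar [265 292] [-66.4 -55.6  22.   13.   -3.2] 0.0989
plat z [0.0764 0.0773 0.0781] 2508
t 56.1 pos [0.614  0.067  0.2172] yaw -4.4 j7 -0.37 w 0.652 F [-1.1 -0.1 -0.1] | turn [-0.0001  0.0015  0.0096] shift [ 0.1142  0.0031 -0.0011]
```

View pics/w15.png

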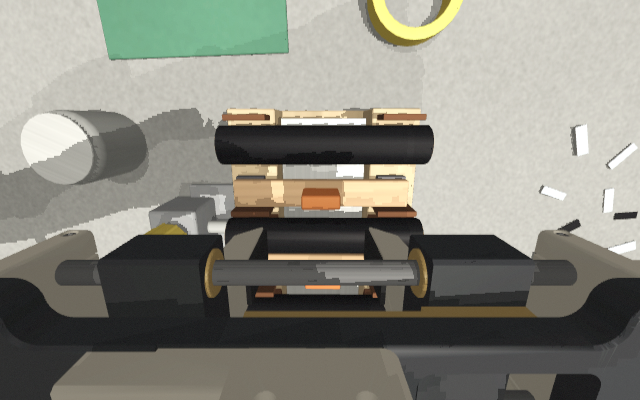

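Chock 0 does stand clear of tube 0: its bar is at v≈190 and the tube at v≈145, with the bed showing between them. It's still parallel to the tube. I'll re-grip it and slide it 12.5 mm towards the tube.

```bash
python3 -m handwheel '[[0.65,0.03,0.003,-0.003,0,0.0015,0.0095],[0.65,0.04,0,0,0,0,0],[0.65,0.03,0,0,0,0,0],[0.65,0.012,0,0,0,0,0],[0.65,0.001,0,0,0,0,0],[0.65,0,0,0,0,0,0],[0.3,0,0,0,0,0,0],[0.3,0,0,0,0,0,0],[0.3,0,0,0,0,0,0],[0.3,0,0,0,0,0,0]]' 50
python3 - <<'E'
from h import *
c=cradle(.6155,.0068,-4.4);plan(*c(-.001,.0755),.103,-4.4)
o=observe();a=np.radians(-4.4);d=o["position"][:2]-[.6155,.0068];print("TCP in cradle",d[0]*np.cos(a)+d[1]*np.sin(a),-d[0]*np.sin(a)+d[1]*np.cos(a))
E
```

```text
clock: 57.15
position: [0.6185, 0.07, 0.1062]
ee_rot: [1.268, 1.17, -1.263]
force: [-0.4, -0.4, 4.3]
width: 0.385
t 57.1 pos [0.6185 0.07   0.1062] yaw -4.42 j7 -0.41 w 0.385 F [-0.4 -0.4  4.3] | turn [-0.0003 -0.0008 -0.0034] shift [ 0.0032  0.0009 -0.0123]
TCP in cradle -0.0019089035013454916 0.06328279504794922
```

```bash
python3 -m handwheel '[[0.3,-0.003,0,0,0,0,-0.003],[0.3,0,0.001,-0.006,0,0,0],[0.3,0,0,-0.0065,0,0,0],[0.3,0,0,0,0,0,0],[0.3,0.004,0,0,0,0,0],[0.3,0,0,0,0,0,0]]'
python3 -c "
from h import *
c=cradle(.6155,.0068,-4.4);plan(*c(-.001,.0758),.106,-4.4)"
```

```text
clock: 57.75
position: [0.6202, 0.0834, 0.1061]
ee_rot: [1.267, 1.173, -1.264]
force: [-5.0, 1.0, 13.1]
width: 0.389
t 57.8 pos [0.6202 0.0834 0.1061] yaw -4.37 j7 -0.42 w 0.389 F [-5.   1.  13.1] | turn [ 0.0005 -0.0016 -0.0004] shift [0.0001 0.0002 0.0009]
```

```bash
python3 -m handwheel '[[0.65,0,0,0,0,0,0],[0.65,0,0,0,0,0,0],[0.65,0,0,0,0,0,0],[0.65,0,0,0,0,0,0],[0.65,-0.02,0,0,0,0,0],[0.65,-0.04,0,0,0,0,0],[0.65,-0.05,0,0,0,0,0],[0.65,-0.05,0,0,0,0,0],[0.65,-0.05,0,0,0,0,0],[0.65,0,0,0,0,0,0]]'
python3 -c "
from h import *
plan(.4422,.0206,.33,-72)"
```

```text
clock: 58.75
position: [0.6231, 0.0831, 0.3224]
ee_rot: [1.274, 1.166, -1.256]
force: [0.6, 0.7, -1.1]
width: 0.651
t 58.8 pos [0.6231 0.0831 0.3224] yaw -4.43 j7 -0.37 w 0.651 F [ 0.6  0.7 -1.1] | turn [ 1.1793 -0.0101 -0.0074] shift [-0.0076  0.0035  0.1914]
```

```bash
python3 -m handwheel '[[0.7,0,0,0,0.148,-0.01,-0.007],[0.7,0,0,0,0.148,0,0],[0.7,0,0,0,0.148,0,0],[0.7,0,0,0,0.148,0,0],[0.7,0,0,0,0.147,0,0],[0.7,0,0,0,0.147,0,0],[0.7,0,0,0,0.147,0,0],[0.7,0,0,0,0.147,0,0]]'
python3 -m handwheel '[[0.7,0,0.001,0.038,0,0,0],[0.7,0,0.001,0.038,0,0,0],[0.7,0,0.001,0.038,0,0,0],[0.7,0,0,0.038,0,0,0],[0.7,0,0,0.039,0,0,0],[0.7,0,0,0,0,0,0],[0.7,0,0,0,0,0,0]]'
python3 -c "
from h import *
plan(.4422,.0206,.0905,-72);check('pics/w16.png')"
```

```text
clock: 59.55
position: [0.6201, 0.0822, 0.3142]
ee_rot: [2.042, 0.311, -2.064]
force: [-0.2, -0.4, -0.0]
width: 0.695
clock: 60.25
position: [0.4392, 0.0202, 0.3171]
ee_rot: [2.041, 0.317, -2.059]
force: [0.5, 0.1, 0.7]
width: 0.7
t 60.2 pos [0.4392 0.0202 0.3171] yaw -72.05 j7 -1.43 w 0.7 F [0.5 0.1 0.7] | turn [-0.001   0.0097 -0.0052] shift [ 0.2266  0.0005 -0.0029]
tube [271  45] [-48.1 110.8 105.   34.8   0.2] ztop [0.1164 0.1171] xmid -0.0497
tube [352  60] [-28.9  16.2 142.2  34.9   0. ] ztop [0.1164 0.117 ] xmid -0.0307
tube [430  75] [-10.  -78.3 182.4  35.1  -0. ] ztop [0.1163 0.117 ] xmid -0.0128
fin [312  14] [-5.7 74.9 28.6 14.2 -0. ] 0.1303
fin [393  43] [ -0.6 -21.7  36.3  14.2  -0.5] 0.1302
fin [466  77] [  -0.5 -116.    36.5   14.3    0.3] 0.1301
bar [304  48] [-34.9  74.9 113.6  28.3   0.2] 0.0964
bar [383  62] [-14.7 -21.8 151.6  28.4  -0.5] 0.0963
bar [456  76] [-4.000e-01 -1.131e+02  1.801e+02  3.450e+01  1.000e-01] 0.0962
bar [243  57] [-75.5 135.2  41.1  11.1   2.7] 0.1034
bar [383 118] [-74.8 -52.6  39.8   6.4  -0.2] 0.1037
plat z [0.0749 0.0759 0.077 ] 3084
knob [315 181] [434.5  21.2  45.2  28.8 -86.3] [0.4352 0.0206 0.1205]
```

All three chocks are now snug at 35.9, 37.9 and 37.7 mm, and the platform is down clear of the tubes. I'll raise the jack again.

```bash
python3 -m handwheel '[[0.7,0.04,0.0005,-0.003,-0.001,0.01,-0.005],[0.7,0.05,0,0,0,0,0],[0.7,0.05,0,0,0,0,0],[0.7,0.03,0,0,0,0,0],[0.7,0.02,0,0,0,0,0],[0.7,0,0,0,0,0,0],[0.7,0,0,0,0,0,0]]'
python3 -c "
from h import *
plan(.4422,.0206,.0905,-72)"
```

```text
clock: 61.0
position: [0.4427, 0.0208, 0.1266]
ee_rot: [2.05, 0.326, -2.053]
force: [1.0, 0.0, 0.1]
width: 0.701
t 61.0 pos [0.4427 0.0208 0.1266] yaw -71.95 j7 -1.43 w 0.701 F [1.  0.  0.1] | turn [0.0009 0.0016 0.0001] shift [0.0361 0.0001 0.0006]
```

```bash
python3 -m handwheel '[[0.7,0.02,0,0,0,0,0],[0.7,0.016,0,0,0,0,0],[0.7,0,0,0,0,0,0],[0.4,0,0,0,0,0,0],[0.4,0,0,0,0,0,0],[0.4,0,0,0,0,0,0],[0.4,0,0,0,0,0,0],[0.4,0,0,0,0,0,0]]' 30
python3 -c "
from h import *
plan(.4422,.0206,.0905,-72)"
python3 -m handwheel '[[0.4,0,0,0,0.09,0,0],[0.4,0,0,0,0.09,0,0],[0.4,0,0,0,0.09,0,0],[0.4,0,0,0,0.09,0,0],[0.4,0,0,0,0.09,0,0],[0.4,0,0,0,0.09,0,0],[0.4,0,0,0,0.09,0,0],[0.4,0,0,0,0.09,0,0],[0.4,0,0,0,0.09,0,0],[0.4,0,0,0,0.09,0,0]]'
python3 -m handwheel '[[0.4,0,0,0,0.02,0,0],[0.4,0,0,0,0,0,0],[0.4,0,0,0,0,0,0]]'
python3 -c "
from h import *
plan(.4422,.0206,.0905,-72);tz()"
```

```text
clock: 61.8
position: [0.4426, 0.0207, 0.0915]
ee_rot: [2.052, 0.325, -2.051]
force: [-1.5, -0.1, 7.7]
width: 0.472
t 61.8 pos [0.4426 0.0207 0.0915] yaw -71.97 j7 -1.43 w 0.472 F [-1.5 -0.1  7.7] | turn [ 0.0006 -0.0008 -0.0002] shift [ 0.001  -0.      0.0005]
clock: 62.8
position: [0.4425, 0.0201, 0.0915]
ee_rot: [-1.887, 0.573, 1.886]
force: [-1.4, -2.4, 8.6]
width: 0.475
clock: 63.1
position: [0.4425, 0.0201, 0.0915]
ee_rot: [-1.876, 0.586, 1.875]
force: [-1.5, -2.0, 9.6]
width: 0.474
t 63.1 pos [0.4425 0.0201 0.0915] yaw -124.71 j7 -2.22 w 0.474 F [-1.5 -2.   9.6] | turn [-9.2e-01 -5.0e-04 -3.0e-04] shift [ 0.001  -0.0006  0.0001]
scene dz mm tubes [0.48, 0.37, 0.47] plat 1.57
side dz mm tubes [0.27, 0.24, 2.19] plat 2.01
```

```bash
python3 -m handwheel '[[0.7,0,0,0,0,0,0],[0.7,0,0,0,0,0,0],[0.7,0,0,0,0,0,0],[0.7,0,0,0,0,0,0],[0.7,-0.02,0,0,0,0,0],[0.7,-0.05,0,0,0,0,0],[0.7,-0.05,0,0,0,0,0],[0.7,-0.05,0,0,0,0,0],[0.7,-0.05,0,0,0,0,0],[0.7,0,0,0,0,0,0]]'
python3 -m handwheel '[[0.7,0,0,0,-0.14,0,0],[0.7,0,0,0,-0.14,0,0],[0.7,0,0,0,-0.14,0,0],[0.7,0,0,0,-0.14,0,0],[0.7,0,0,0,-0.14,0,0],[0.7,0,0,0,-0.14,0,0],[0.7,0,0,0,-0.08,0,0],[0.7,0,0,0,0,0,0],[0.7,0,0,0,0,0,0]]'
python3 -c "
from h import *
plan(.4422,.0206,.33,-72);tz();check('pics/w17.png')"
```

```text
clock: 64.6
position: [0.4451, 0.0209, 0.3169]
ee_rot: [-1.882, 0.58, 1.866]
force: [0.5, 0.3, -0.7]
width: 0.698
clock: 65.5
position: [0.442, 0.0205, 0.3103]
ee_rot: [2.051, 0.323, -2.055]
force: [-0.1, -0.1, -0.8]
width: 0.701
t 65.5 pos [0.442  0.0205 0.3103] yaw -72.12 j7 -1.41 w 0.701 F [-0.1 -0.1 -0.8] | turn [-0.0021  0.0015  0.0001] shift [-0.0197  0.     -0.0003]
scene dz mm tubes [0.47, 0.35, 0.28] plat 1.54
side dz mm tubes [0.41, 0.36, 0.37] plat 1.52
tube [271  47] [-4.750e+01  1.104e+02  1.075e+02  3.530e+01  1.000e-01] ztop [0.117  0.1177] xmid -0.0487
tube [354  62] [-2.740e+01  1.590e+01  1.465e+02  3.510e+01  1.000e-01] ztop [0.117  0.1176] xmid -0.0299
tube [433  77] [ -9.6 -78.6 184.5  35.3  -0.2] ztop [0.117  0.1176] xmid -0.0122
fin [313  15] [-4.6 74.5 32.  14.3 -0.1] 0.1304
fin [395  46] [ -1.5 -22.2  35.7  14.2  -0.2] 0.1304
fin [469  81] [  -1.3 -116.5   36.3   14.7   -0.2] 0.1302
bar [305  49] [-33.9  74.4 116.8  28.3   0.2] 0.0965
bar [386  64] [-13.6 -22.3 155.1  28.3  -0.5] 0.0965
bar [458  80] [-1.300e+00 -1.136e+02  1.795e+02  3.390e+01 -1.000e-01] 0.0964
bar [243  60] [-75.5 134.3  39.7  10.7  -0.3] 0.1033
bar [385 122] [-75.5 -53.1  39.8   6.3   0.1] 0.1037
plat z [0.078  0.0791 0.0802] 3212
knob [316 179] [441.9  21.5  44.2  42.9   3.8] [0.4377 0.0213 0.1204]
```

```bash
python3 -c "
from h import *
print(sign_off())"
```

```text
the job is handed in; nothing more can be done
None
```

All three tubes are in their own bays with a wooden chock along each, and the jack is raised until its platform bears on all of them. I handed the job in at about 66 s of the 210 s; no verdict is reported.

**Chock 0 knocked out of place:** it had slid about 13 mm away from its tube. It had already moved in a picture taken before I placed the third chock, but I only noticed after raising the jack the first time. I lowered the jack, set the chock snug again, checked all three, and then raised the jack a second time so the steps stayed in order.

**Last checks:**

| Check | Result |
|---|---|
| Chock distance from tube axis (snug is 33–40 mm) | 35.9, 38.1 and 37.9 mm |
| Chock and tube alignment | within 0.5° of the cradle |
| Tube rise, from both fixed cameras | 0.28–0.47 mm, so the platform is bearing on every tube |
| Platform height | about 79 mm |
| Gripper | clear of everything at hand-in |

- **Odd reading:** during the jack moves the side camera gave an off value for tube 2 (0.5 and 2.2 mm), probably because the gripper was in its view. It read 0.37 mm once the arm had moved away.
- **Calibration:** wrist-camera positions shifted by 2–3 mm between viewing heights. I therefore judged the fits by the distance between each tube and chock in the same picture.
- **Not checked:** I did not measure the positions of the glue, tape and paint at the end. No move went near them.

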